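# Lift the hot sample pan out of the moisture balance

### The job

The drying run is over and the pan in the moisture balance is hot: take the pan lifter by its handle, slide its slotted blade level under the pan beneath the open hood, lift the pan off and carry it level to the empty cooling post, where you lower it onto the middle of the post and draw the blade out from under it. Never touch a pan with the gripper or let one fall, do not knock the balance or its hood, and leave the other pan on its post. Finish with the lifter laid flat on the worktop and let go.

Things in the scene. Friction and masses are not known exactly. Their poses are not given: they have to be found in the camera images.
- lifter: Pan lifter, 130 g: slotted steel blade 3 mm thick, 72 mm wide, with a black handle. Origin: underside of the blade, in the slot, where the pan's centre belongs; +x along the blade to the tips, z up. Slot 40 mm wide (y +-20), from x = -26 mm to the open tips. Blade solid from -26 to -60 mm, with a cross lip 8 mm high at -49 to -52 mm. Starts flat on the worktop (z = 0), handle to the robot.
- lifter_grip (a point): Good place to grip the handle, across y: on its centre line at x = -98, z = +59 mm in the lifter's frame. The handle rises backwards from x = -58 mm at 55 degrees over the blade's plane, 105 mm long (35 mm of it above this point), 20 mm wide with flat sides, 15 mm thick. The fingers may lean 30 to 45 degrees from vertical, back to the robot.
- pan: The hot pan: round, shallow aluminium dish with a pale pad in it, 90 mm across the rim, 80 mm across the flat bottom, 9 mm high, 45 g. Origin at the centre of the underside. It starts on the pan support of the balance.
- pan_2: The other pan, of the same shape; it stands on the occupied cooling post and stays there. Origin at the centre of its underside.
- balance: Moisture balance: white and grey instrument with an open hood, fixed, 190 mm wide. Origin on the pan support's axis at worktop level; +x to its back, so the blade goes in along +x. Housing x = -225 to +105 mm, top at z = 54 mm; chamber floor at 55 mm; above that nothing stands in front of or beside the pan but the hood.
- hood (a joint): Opening angle of the hood in rad, 0 = shut; it starts nearly fully open at 0.74 to 0.79 (stop at 0.80). Hinge line along the balance's y axis at x = +85 mm, z = 58 mm. The hood is a hollow white tray with a sight glass, 190 mm wide, 50 mm deep, reaching 268 mm from the hinge; it overhangs the pan, so that an upright gripper on the lifter's handle would strike it.
- hood_edge (a point): Front edge of the open hood, at the middle of its lip: 98 to 110 mm in front of the pan support's axis (towards the operator) and 240 to 254 mm above the worktop.
- post_a: The empty cooling post: finned round aluminium post, fixed, on a foot of 38 mm radius, 8 mm high; the post is 15 mm in radius, with its flat top at z = 45 mm. Origin under its centre on the worktop. One post stands beside the balance, the other farther left; which of them is empty changes.
- post_a_top (a point): Centre of the empty post's top face.
- post_b: The occupied cooling post, of the same shape, with the other pan on it.
- lifter_tip (a point): Middle between the tips of the two tines, at x = +45 mm on the underside of the blade; each tine is 16 mm wide, centred at y = +-28 mm.
- pan_seat (a point): Centre of the flat top of the pan support, 77 mm over the worktop: a round head of 15 mm radius, 4 mm thick, on a stem of 6 mm radius. The pan's flat bottom rests on it and overhangs all round, with 18 mm free height under the head.
Not all that is in view belongs to the job. What is shaped like the pan_2 but red is not meant.

How it is judged:
On the way, in this order (a step that is already met when the one before it is completed fails the run):
1. the pan rides on the lifter, off the support of the balance (z of pan in the frame of balance above 0.081 m and contact force between lifter and pan above 0.1 N and contact force between pan and balance below 0.05 N), for 0.15 s.
2. the pan has been carried out of the balance on the lifter (horizontal distance between pan and balance above 0.19 m and contact force between lifter and pan above 0.1 N), for 0.1 s.
3. the pan stands on the empty post with the lowered blade still under it (horizontal distance between pan and post_a below 0.012 m and height (world z) of pan below 0.049 m and contact force between pan and post_a above 0.1 N and contact force between lifter and pan below 0.1 N and horizontal distance between pan and lifter below 0.04 m), for 0.1 s.
At the end, for the whole second after the job is handed in: The pan rests level on the empty post, centre within 12 mm of its axis, underside at its top (-3 to +4 mm); the other pan is on its own post (14 mm); the lifter lies flat on the worktop (0.1 rad, 6 mm) at rest, clear of the pan (horizontal distance between pan and post_a below 0.012 m and height (world z) of pan between 0.042 and 0.049 m and angle between pan's own z axis and vertical below 0.08 rad and linear speed of each of pan, lifter below 0.02 m/s and contact force between lifter and pan below 0.05 N and horizontal distance between pan_2 and post_b below 0.014 m and height (world z) of pan_2 above 0.042 m and height (world z) of lifter between -0.004 and 0.006 m and angle between lifter's own z axis and vertical below 0.1 rad); the robot touches nothing.
It fails at once if the fingers touch a pan (contact force between the fingers and pan above 0.5 N or contact force between the fingers and pan_2 above 0.5 N).
It fails at once if the pan falls or is tipped by more than 0.35 rad (height (world z) of pan below 0.035 m or angle between pan's own z axis and vertical above 0.35 rad).
It fails at once if the hood is knocked: its edge moves by more than 10 mm (distance of hood_edge from where it was at the start of the episode above 0.01 m).
It fails at once if the balance is knocked with more than 20 N (contact force between any of lifter, the arm, the fingers and balance above 20 N).
It fails at once if the other pan is moved by more than 15 mm (distance of pan_2 from where it was at the start of the episode above 0.015 m).
It also fails if it takes over 64 s, if anything falls off the work surface, if the arm or the gripper's body presses on something with over 40 N, if the wrist force passes 120 N, or if a joint passes its speed limit or range.

### The arm

A 7-joint arm with a two-finger parallel gripper is mounted at the origin on a cart in front of the work surface, level with it; the furniture and walls round the work are solid. World frame = base frame: x ahead of the robot, y to its left, z up, the work surface at z = 0. Lengths are in m, angles in rad, forces in N, time in s.
With the tool pointing down it reaches from about 0.425 to 0.925 m from the base axis. Payload 6.8 kg.
Tool frame: the origin (TCP) lies on the centre line of the jaws, within the pads' length; the fingertips stand bot.tip_reach ahead of it and the grasp point (between the pads) lies 3 mm ahead of it (bot.tip_reach is the distance from the TCP to the fingertips, in m); z points along the fingers, y is the line along which they close (so a half turn about z gives the same grasp; the last joint's range is limited). The gripper opens to 85 mm and grips with 20 to 120 N. Pads are 22 mm wide; open, the fingers measure 114 mm over their backs; the gripper's body (76 mm by 85 mm) begins 54 mm behind the grasp point. The pads swing forward as they close: fully open they stand 13 mm farther back than shut.
Start: joints at [1.07, 0.477, 0.022, 1.555, -0.011, 1.109, -0.083], TCP at [0.258, -0.624, 0.253] pointing down, gripper open.
Joint ranges: [-2.96, 2.96], [-0.34, 2.1], [-1.41, 1.46], [0.24, 2.44], [-1.37, 4.51], [0.17, 1.92], [-2.96, 2.96]. Speed limits (rad/s): [2.39, 2.39, 3.14, 3.14, 3.14, 3.14, 3.14].

### API

Orientations are given as a unit quaternion [w, x, y, z].
In Python, from station import bot gives the robot as it stands.
- The arm moves only by the tool jog_arm, never from a script. Its argument "deltas" is a list of rows, each a list of 7 numbers: the shift along the world's x, y, z in m, then the turn, a rotation vector about the world's x, y, z in rad, then the opening, from 0 (shut) to 1 (fully open). In form: [[x, y, z, rx, ry, rz, grip], ...]. A call has 1 to 10 rows; each row shifts and turns the commanded pose from where the row before left it; what a row does not reach is not made up. A row lasts 1/10 s, in which the tool goes at most 50 mm and 8.59 degrees, less where a joint would pass 70% of its speed; a pose out of reach is approached as far as the arm can. A call with a gripper value outside its range is refused whole. The fingers move at their own pace and stop on an object; "newtons" is the grip in N (left out, the last holds). Time passes only in rows, so rows that do not move let the fingers close. It gives the time, the measured TCP pose, the force, the opening and the grip force at its end, in the units of the state.
- bot.get_obs(): the state, without advancing time (a new reading comes with each control period).
- bot.read_camera(name): name is "scene" or "top" or "wrist"; returns a dict with "img" (420x560x3 uint8, red, green, blue), "K" (3x3 intrinsics, pixels), "eye" and "attitude" of the camera in the world. Camera axes: x right, y down, z forward; pixel columns grow to the right and rows downward; lengths in m; the calibration is good to about 2 mm. A picture is of the moment at which its call begins. There is no depth.
- bot.hand_in(): hands the job in; it is judged then, once.
The state is a dict: "t": time; "q": joint angles; "joint_vel": joint speeds; "joint_torque": joint torques, N m; "eef_pos": TCP position; "tool_rot": TCP orientation; "contact_force": force on the tool from outside, world axes, zero at the start; "torque": the same for the moment, N m; "gripper_width": opening from 0.0 (shut) to 1.0 (fully open); "grasp_force": force on a finger pad.
Only numpy, scipy, OpenCV 4.12 (cv2) and the standard library are available. Lean on these libraries where they do the work, as an engineer would, in place of code of your own. Each camera call takes 0.05 s, during which the arm holds its last target. There are 200 camera calls.

## Working session

There is one attempt and no reset: what is moved stays moved. The work goes in short steps, Python scripts to look and compute and a tool call to move; the robot and the scene stay as the last step left them, time stands still between calls to the robot, and variables do not carry over. Pictures are saved under pics/ and viewed, at most 12 in all, crops included, and the job is handed in when it is done.

Besides the shell and the picture viewer there is one more tool, called after "Call:" by a JSON object that holds its "name" and its "arguments", one argument or row to a line. jog_arm: Moves the arm, as the interface text tells. Its arguments: {"type":"object","properties":{"deltas":{"type":"array"},"newtons":{"type":"number"}},"required":["deltas"]}

```bash
mkdir -p pics; ls
cat > h.py <<'E'
import numpy as np, cv2
from scipy.spatial.transform import Rotation as R
from station import bot
def shot(n,f=None):
    c=bot.read_camera(n)
    if f: cv2.imwrite('pics/'+f,c['img'][:,:,::-1])
    return c
def rot(c):
    a=np.array(c['attitude'],float)
    return a if a.shape==(3,3) else R.from_quat(a[[1,2,3,0]]).as_matrix()
def ray(c,u,v):
    return rot(c)@np.linalg.solve(np.array(c['K']),[u,v,1.])
def onz(c,u,v,z):
    e=np.array(c['eye']);d=ray(c,u,v);return e+d*(z-e[2])/d[2]
def proj(c,p):
    q=np.array(c['K'])@(rot(c).T@(np.array(p)-c['eye']));return q[:2]/q[2]
E
python3 - <<'E'
from h import *
import pickle
D={}
for n in('scene','top'):
    D[n]=shot(n,n+'0.png'); print(n,D[n]['eye'],D[n]['attitude'],D[n]['K'])
pickle.dump(D,open('d0.pkl','wb'))
print(bot.get_obs(),bot.tip_reach)
E
```

```text
pics
scene [-0.19083743  0.43269338  0.83443432] [ 0.21290624 -0.47339223  0.77695286 -0.35625129] [[475.4195032    0.         280.0206661 ]
 [  0.         475.4195032  207.85304137]
 [  0.           0.           1.        ]]
top [0.23889497 0.02333138 1.6523276 ] [ 0.07799392 -0.70021689  0.70543634 -0.07728412] [[532.25271324   0.         271.25766041]
 [  0.         532.25271324 216.99640964]
 [  0.           0.           1.        ]]
{'t': 0.1, 'q': array([ 1.06988504,  0.47775084,  0.02233909,  1.55630395, -0.01148791,
        1.10931917, -0.08310993]), 'joint_vel': array([-2.36456417e-03, -5.07240155e-04,  6.28592871e-04, -2.13766270e-03,
       -6.89377304e-04,  7.65322396e-05,  2.44655495e-03]), 'joint_torque': array([ 4.75967987e-03, -5.97761214e+01,  1.61337331e+00, -2.81953686e+01,
        1.27250736e-02,  5.02733412e-03, -7.49073524e-05]), 'eef_pos': array([ 0.25818995, -0.62314846,  0.25242099]), 'tool_rot': array([-7.95464706e-04,  9.80772130e-01,  1.95154671e-01, -2.24556889e-04]), 'contact_force': array([-0.45035013,  0.7048577 , -0.31088788]), 'torque': array([ 0.04155748, -0.05840399,  0.0014919 ]), 'grasp_force': 0.0, 'gripper_width': 1.000330616748413} 0.022
```

View pics/scene0.png

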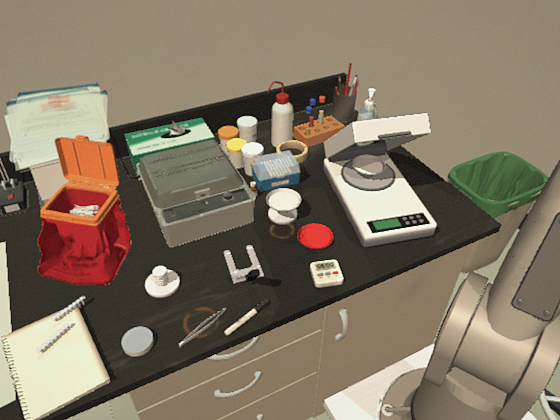

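View pics/top0.png

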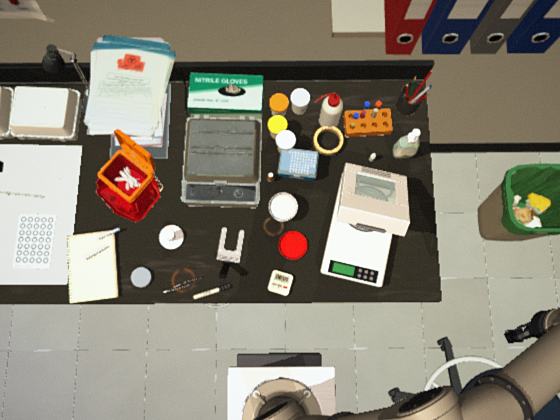

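The scene view shows the lifter at (242,265), the empty post at (162,282), the occupied post at (284,205) and the balance at (380,185). The top view shows them at (230,245), (171,237), (283,207) and (365,225). The red decoy is at (293,245). I'll zoom in to measure.

Run:
```python
from h import *
import pickle
D=pickle.load(open('d0.pkl','rb'))
def crop(n,x,y,w,h,s): return cv2.resize(D[n]['img'][y:y+h,x:x+w,::-1],None,fx=s,fy=s,interpolation=cv2.INTER_CUBIC)
a=crop('top',150,215,100,60,4); b=crop('top',310,155,110,135,4)[:540]
s=crop('scene',310,100,130,150,3); d=crop('scene',215,235,60,60,4)
m=np.zeros((600,800,3),np.uint8)
m[:240,:400]=a; m[:540,400:]=b[:540,:400]; m[240:480,:240]=d
cv2.imwrite('pics/m1.png',m)
m=crop('scene',310,100,130,100,6);cv2.imwrite('pics/m2.png',m)
```

```text
(no output)
```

View pics/m1.png

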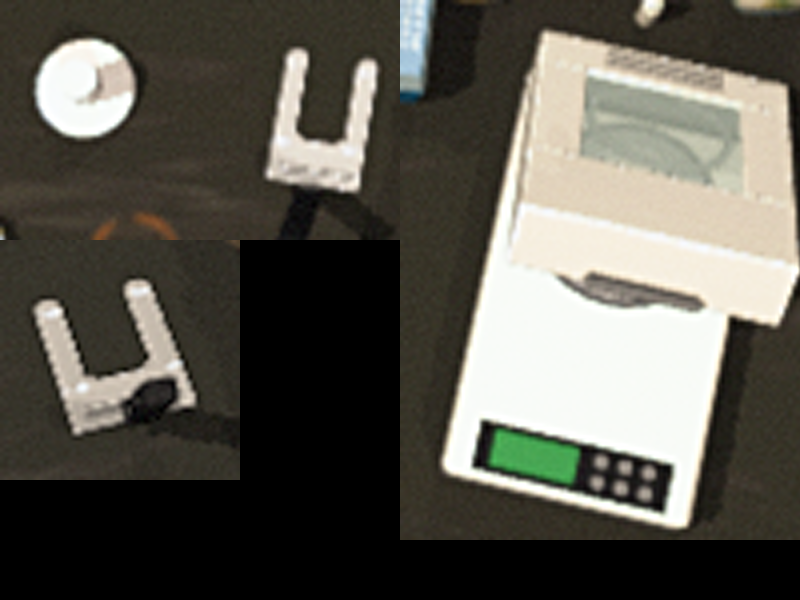

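View pics/m2.png

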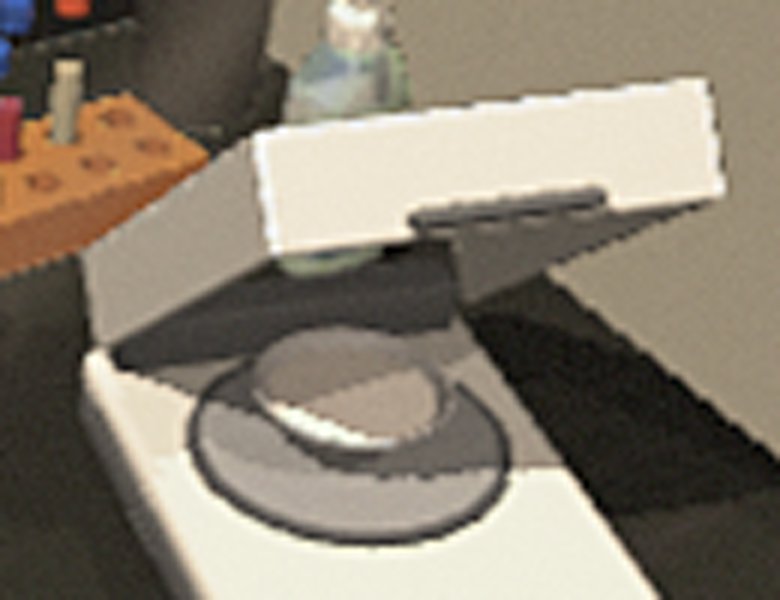

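Run:
```python
from h import *
import pickle
np.set_printoptions(precision=4,suppress=True)
D=pickle.load(open('d0.pkl','rb'));T=D['top'];S=D['scene']
def P(c,x,y,ox,oy,s,z): return onz(c,ox+(x+.5)/s-.5,oy+(y+.5)/s-.5,z)
t=lambda x,y,z:P(T,x,y,150,215,4,z)
b=lambda x,y,z:P(T,x-400,y,310,155,4,z)
sl=lambda x,y,z:P(S,x,y-240,215,235,4,z)
s6=lambda x,y,z:P(S,x,y,310,100,6,z)
def lif(f,tl,tr,bl,br):
    tl,tr,bl,br=[f(*p,0.003)[:2] for p in(tl,tr,bl,br)]
    ax=(tl+tr-bl-br)/2; L=np.linalg.norm(ax)
    print('tip mid',(tl+tr)/2,'back',(bl+br)/2,'len',L,'wid',np.linalg.norm(bl-br),'tipspan',np.linalg.norm(tl-tr),'yaw',np.degrees(np.arctan2(ax[1],ax[0])))
lif(t,(297,48),(368,60),(268,178),(357,192))   # tips (tine centre ends, 56 apart, ->back 105)
lif(sl,(45,300),(137,280),(77,433),(195,402))
print('post foot top',t(84,88,.008),'r',np.linalg.norm(t(84,88,.008)-t(134,88,.008)))
l0,l1=b(445,455,.054),b(520,120,.054); r0,r1=b(690,515,.054),b(727,315,.054); f0,f1=b(455,475,.054),b(680,526,.054)
for q in((l0,l1),(r0,r1),(f1,f0)):
    d=q[1]-q[0];print('edge',q[0][:2],q[1][:2],np.degrees(np.arctan2(d[1],d[0])),np.linalg.norm(d))
print('pan rim',s6(347,388,.086),'ring floor',s6(348,442,.055))
for p in((252,385),(445,385)):print(s6(*p,.086))
for n,c,(x,y,w,h) in(('top',T,(260,185,50,45)),('scene',S,(255,180,60,50))):
    im=c['img'][y:y+h,x:x+w]; m=(im.min(2)>150).astype(np.uint8)
    k,l,st,ce=cv2.connectedComponentsWithStats(m);i=1+st[1:,4].argmax();print(n,'pan2',st[i],ce[i]+[x,y],onz(c,*(ce[i]+[x,y]),.054))
m=(T['img'].min(2)>170).astype(np.uint8)[220:255,155:190]
k,l,st,ce=cv2.connectedComponentsWithStats(m);i=1+st[1:,4].argmax();print('foot',st[i],ce[i]+[155,220],onz(T,*(ce[i]+[155,220]),.012))
```

```text
tip mid [0.5727 0.1456] back [0.4686 0.1604] len 0.10508539254127901 wid 0.07045259015362039 tipspan 0.057096321527155776 yaw -8.046142331616334
tip mid [0.5744 0.1458] back [0.47   0.1634] len 0.10584748343715432 wid 0.06991508916528244 tipspan 0.05746091376680427 yaw -9.570934892010008
post foot top [0.5459 0.3402 0.008 ] r 0.03927324923986851
edge [ 0.4367 -0.1246] [ 0.6982 -0.1903] -14.1002861261455 0.2696402663266623
edge [ 0.3903 -0.3067] [ 0.5423 -0.3429] -13.419170661224763 0.15627077201792827
edge [ 0.3822 -0.2988] [ 0.4216 -0.1317] 76.728719175566 0.1715993896798969
pan rim [ 0.6239 -0.2612  0.086 ] ring floor [ 0.6228 -0.2658  0.055 ]
[ 0.6452 -0.2245  0.086 ]
[ 0.6058 -0.3019  0.086 ]
top pan2 [  9   7  29  30 640] [283.0859 206.5031] [ 0.6293 -0.0132  0.054 ]
scene pan2 [ 13   8  33  35 780] [282.4962 203.4064] [0.617  0.0001 0.054 ]
foot [  4   5  24  24 443] [170.5756 236.7111] [0.5449 0.3395 0.012 ]
```

Call:
{"name": "jog_arm", "arguments": {
  "deltas": [
    [0.015,0.025,0.03,0,0,0.13,1],
    [0.015,0.03,0.03,0,0,0.13,1],
    [0.02,0.035,0.025,0,0,0.13,1],
    [0.022,0.035,0.025,0,0,0.13,1],
    [0.022,0.035,0.02,0,0,0.13,1],
    [0.022,0.035,0.02,0,0,0.13,1],
    [0.022,0.035,0.01,0,0,0.13,1],
    [0.022,0.035,0.01,0,0,0.13,1],
    [0.022,0.035,0,0,0,0.13,1],
    [0.02,0.04,0,0,0,0.13,1]
  ]
}}

```text
t: 1.1
eef_pos: [0.4609, -0.2825, 0.4233]
tool_rot: [0.0, 0.661, 0.75, -0.0]
contact_force: [0.4, -0.4, -0.7]
gripper_width: 1.005
grasp_force: 0.0
```

Call:
{"name": "jog_arm", "arguments": {
  "deltas": [
    [0.004,0.045,0,0,0,0.129,1],
    [0.004,0.045,0,0,0,0.129,1],
    [0.002,0.045,0,0,0,0.129,1],
    [0,0.045,0,0,0,0.129,1],
    [0,0.045,-0.01,0,0,0.129,1],
    [-0.005,0.045,-0.02,0,0,0.129,1],
    [-0.005,0.045,-0.02,0,0,0.129,1],
    [-0.01,0.045,-0.03,0,0,0.129,1],
    [-0.01,0.045,-0.03,0,0,0.129,1],
    [-0.01,0.045,-0.03,0,0,0.129,1]
  ]
}}

```text
t: 2.1
eef_pos: [0.4323, 0.1554, 0.2905]
tool_rot: [0.0, 0.077, 0.997, -0.0]
contact_force: [1.5, -0.4, 0.0]
gripper_width: 1.001
grasp_force: 0.0
```

Call:
{"name": "jog_arm", "arguments": {
  "deltas": [
    [0,0,0,-0.0219,-0.1414,0,1],
    [0,0,0,-0.0219,-0.1414,0,1],
    [0,0,0,-0.0219,-0.1414,0,1],
    [0,0,0,-0.0219,-0.1414,0,1],
    [0,0,0,-0.0219,-0.1414,0,1],
    [0,0,0,0,0,0,1]
  ]
}}

```text
t: 2.7
eef_pos: [0.4316, 0.1516, 0.2899]
tool_rot: [0.323, 0.075, 0.943, -0.029]
contact_force: [-0.2, -0.5, 0.3]
gripper_width: 1.001
grasp_force: 0.0
```

Run:
```python
from h import *
np.set_printoptions(precision=4,suppress=True)
c=shot('wrist','w1.png');o=bot.get_obs();q=o['tool_rot'];M=R.from_quat(q[[1,2,3,0]]).as_matrix()
print(o['eef_pos'],o['q'],'\n',M,'cam in tool',M.T@(c['eye']-o['eef_pos']),'\n',M.T@rot(c))
for p in([.432,.1676,.059],[.5735,.1457,.003],[.4686,.162,.003]): print(proj(c,p))
```

```text
[0.4326 0.1517 0.2906] [ 0.2838 -0.1138 -1.0021  2.3152  0.7789  0.5986  0.0815] 
 [[-0.7809  0.1618  0.6034]
 [ 0.1247  0.9868 -0.1032]
 [-0.6121 -0.0054 -0.7908]] cam in tool [ 0.0665  0.0011 -0.1209] 
 [[ 0.0017 -0.9652 -0.2615]
 [ 1.      0.0019 -0.0007]
 [ 0.0012 -0.2615  0.9652]]
[294.0406  36.8085]
[288.7787 128.1226]
[291.3083  49.1865]
```

View pics/w1.png

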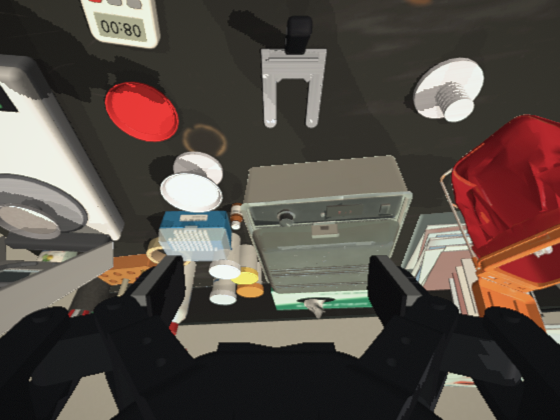

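The wrist view shows the lifter where predicted: tips at (270,126) and (313,126), back edge from (263,50) to (326,50), handle top near (299,20). The camera sits on the back side of the tool, so it is away from the hood. Next I'll refine the lifter pose.

Run:
```python
from h import *
np.set_printoptions(precision=4,suppress=True)
c=shot('wrist');o=bot.get_obs()
P=[onz(c,*p,.003)[:2] for p in((270,127),(313,127),(263,50),(326,50))]
t=(P[0]+P[1])/2;b=(P[2]+P[3])/2;a=(t-b)/np.linalg.norm(t-b);print(t,b,np.linalg.norm(t-b),np.linalg.norm(P[2]-P[3]),np.degrees(np.arctan2(a[1],a[0])))
q=o['tool_rot'];M=R.from_quat(q[[1,2,3,0]]).as_matrix()
og=(t-.045*a+b+.06*a)/2;g=np.r_[og-.098*a,.059];print('origin',og,'grip',g,'TCP target',g-.003*M[:,2],'delta',g-.003*M[:,2]-o['eef_pos'])
print('pan seat z86 from wrist',onz(c,30,217,.086),'post top',onz(c,457,105,.045))
```

```text
[0.5726 0.15  ] [0.4705 0.1658] 0.10333652843524523 0.06942051552957539 -8.799393180756363
origin [0.529  0.1567] grip [0.4322 0.1717 0.059 ] TCP target [0.4303 0.172  0.0614] delta [-0.0032  0.0202 -0.2298]
pan seat z86 from wrist [ 0.6087 -0.2439  0.086 ] post top [0.5397 0.3397 0.045 ]
```

Call:
{"name": "jog_arm", "arguments": {
  "deltas": [
    [0,0.004,-0.01,0,-0.02,0,1],
    [0,0.004,-0.025,0,-0.02,0,1],
    [0,0.004,-0.03,0,-0.01,0,1],
    [0,0.004,-0.03,0,0,0,1],
    [-0.001,0.002,-0.03,0,0,0,1],
    [-0.001,0,-0.03,0,0,0,1],
    [-0.001,0,-0.015,0,0,0,1],
    [0,0,0,0,0,0,1]
  ]
}}

```text
t: 3.6
eef_pos: [0.4347, 0.1687, 0.1361]
tool_rot: [0.33, 0.073, 0.94, -0.044]
contact_force: [-1.3, 0.9, 0.4]
gripper_width: 0.996
grasp_force: 0.0
```

Call:
{"name": "jog_arm", "arguments": {
  "deltas": [
    [-0.001,0,-0.015,0,0,0,1],
    [-0.001,0,-0.02,0,0,0,1],
    [-0.001,0.001,-0.02,0,0,0,1],
    [-0.001,0,-0.015,0,0,0,1],
    [0,0,0,0,0,0,1],
    [0,0,0,0,0,0,1]
  ]
}}

```text
t: 4.2
eef_pos: [0.4409, 0.1779, 0.0741]
tool_rot: [0.334, 0.073, 0.939, -0.046]
contact_force: [-0.2, -0.2, 0.1]
gripper_width: 0.997
grasp_force: 0.0
```

Run:
```python
from h import *
np.set_printoptions(precision=4,suppress=True)
o=bot.get_obs();q=o['tool_rot'];M=R.from_quat(q[[1,2,3,0]]).as_matrix()
print(o['eef_pos'],o['q'],'\n',M,o['contact_force'],'grasp pt',o['eef_pos']+.003*M[:,2])
```

```text
[0.4409 0.1779 0.0741] [ 0.2155  1.0419 -1.4075  2.4333  1.7982  1.5869 -0.8136] 
 [[-0.7658  0.168   0.6207]
 [ 0.1061  0.9851 -0.1356]
 [-0.6342 -0.038  -0.7722]] [-0.2422 -0.1526  0.0531] grasp pt [0.4428 0.1775 0.0718]
```

Call:
{"name": "jog_arm", "arguments": {
  "deltas": [
    [0,0,0.03,0,0,0,1],
    [0,0,0.03,0.012,0.07,0,1],
    [0,0,0,0.012,0.07,0,1],
    [0,0,0,0,0,0,1],
    [0,0,0,0,0,0,1]
  ]
}}

```text
t: 4.7
eef_pos: [0.4412, 0.1766, 0.1306]
tool_rot: [0.273, 0.074, 0.958, -0.041]
contact_force: [-0.4, -0.0, -0.7]
gripper_width: 0.999
grasp_force: 0.0
```

```bash
cat > st.py <<'E'
from h import *
np.set_printoptions(precision=4,suppress=True)
o=bot.get_obs();q=o['tool_rot'];M=R.from_quat(q[[1,2,3,0]]).as_matrix()
print('t',o['t'],'pos',o['eef_pos'],'q',o['q'],'F',o['contact_force'],'\ngp',o['eef_pos']+.003*M[:,2],'lean',np.degrees(np.arccos(-M[2,2])),'yaw z',np.degrees(np.arctan2(M[1,2],M[0,2])),'y-axis yaw',np.degrees(np.arctan2(M[1,1],M[0,1]))-90,'y tilt',M[2,1])
E
python3 st.py
```

```text
t 4.7 pos [0.4412 0.1766 0.1306] q [ 0.3241  0.6951 -1.3959  2.3593  1.4982  1.1883 -0.5993] F [-0.439  -0.0159 -0.7138] 
gp [0.4427 0.1762 0.128 ] lean 32.078978240987695 yaw z -13.05227470580309 y-axis yaw -9.482507866110936 y tilt -0.03899654857800374
```

Call:
{"name": "jog_arm", "arguments": {
  "deltas": [
    [-0.004,-0.003,-0.01,0.02,0.02,0.01,1],
    [-0.004,-0.002,-0.015,0.02,0.01,0,1],
    [-0.003,-0.001,-0.015,0,0,0,1],
    [0,0,-0.015,0,0,0,1],
    [0,0,-0.014,0,0,0,1],
    [0,0,0,0,0,0,1]
  ]
}}

```text
t: 5.3
eef_pos: [0.4269, 0.1708, 0.0569]
tool_rot: [0.252, 0.072, 0.965, -0.021]
contact_force: [-0.5, 0.1, -0.5]
gripper_width: 0.999
grasp_force: 0.0
```

```bash
python3 st.py
```

```text
t 5.3 pos [0.4269 0.1708 0.0569] q [ 0.262   0.8414 -1.2802  2.4188  1.6805  1.1809 -0.7433] F [-0.5014  0.0826 -0.4724] 
gp [0.4284 0.1706 0.0543] lean 29.30809811547509 yaw z -9.125038492960922 y-axis yaw -8.631664300562804 y tilt -0.004833754393903149
```

Call:
{"name": "jog_arm", "arguments": {
  "deltas": [
    [0.004,0,0.004,0,0,0,1],
    [0,0,0,0,0,0,0.3],
    [0,0,0,0,0,0,0],
    [0,0,0,0,0,0,0],
    [0,0,0,0,0,0,0],
    [0,0,0,0,0,0,0],
    [0,0,0,0,0,0,0]
  ],
  "newtons": 60
}}

```text
t: 6.0
eef_pos: [0.4337, 0.1712, 0.0645]
tool_rot: [0.256, 0.073, 0.964, -0.021]
contact_force: [-1.0, -1.1, 4.7]
gripper_width: 0.228
grasp_force: 58.3
```

```bash
python3 st.py
```

```text
t 6.0 pos [0.4337 0.1712 0.0645] q [ 0.2739  0.8265 -1.2878  2.4078  1.6698  1.1746 -0.7237] F [-0.992  -1.1197  4.7249] 
gp [0.4352 0.171  0.0619] lean 29.752622111401198 yaw z -9.121305747893535 y-axis yaw -8.760396443427283 y tilt -0.003600542220439776
```

Call:
{"name": "jog_arm", "arguments": {
  "deltas": [
    [0,0,0.01,0,0,0,0],
    [0.003,0,0.01,0,0,0,0],
    [0.006,-0.001,0.01,0,0,0.1,0],
    [0.008,-0.002,0,0,0,0.1,0],
    [0.008,-0.002,0,0,0,0.1,0],
    [0.008,-0.002,0,0,0,0.1,0],
    [0.008,-0.001,0,0,0,0.1,0],
    [0,0,0,0,0,0,0],
    [0,0,0,0,0,0,0]
  ]
}}

```text
t: 6.9
eef_pos: [0.4747, 0.163, 0.0947]
tool_rot: [0.253, -0.165, 0.952, 0.042]
contact_force: [-0.5, 0.4, -2.3]
gripper_width: 0.227
grasp_force: 58.8
```

```bash
python3 st.py; python3 -c "
from h import *
import cv2
c=shot('scene');im=c['img'][200:320,130:300,::-1];cv2.imwrite('pics/s2.png',cv2.resize(im,None,fx=4,fy=4,interpolation=cv2.INTER_CUBIC))"
```

```text
t 6.9 pos [0.4747 0.163  0.0947] q [ 0.5917  0.7577 -1.3406  2.3835  1.743   0.7903 -0.0629] F [-0.5008  0.4228 -2.2896] 
gp [0.4762 0.1635 0.0921] lean 29.71496699104621 yaw z 19.38285427204618 y-axis yaw 19.672688557043642 y tilt -0.0028870803869497225
```

View pics/s2.png

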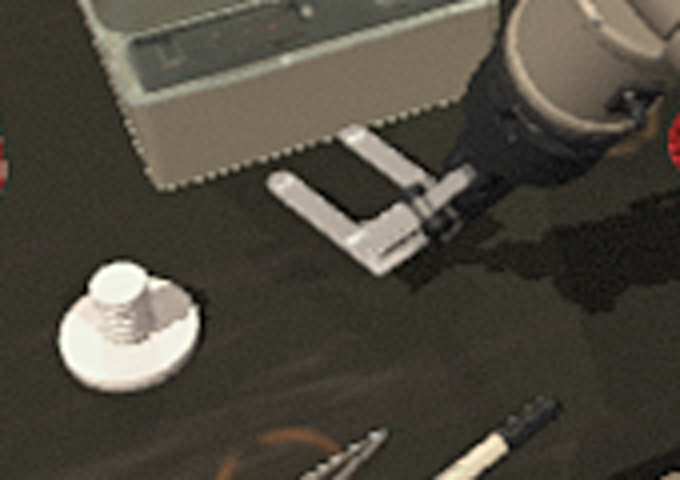

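Call:
{"name": "jog_arm", "arguments": {
  "deltas": [
    [0,0,-0.012,0,0,0,0],
    [0,0,-0.012,0,0,0,0],
    [0,0,-0.006,0,0,0,0],
    [0,0,0,0,0,0,0],
    [0,0,0,0,0,0,0]
  ]
}}

```text
t: 7.45
eef_pos: [0.4741, 0.1644, 0.0644]
tool_rot: [0.252, -0.168, 0.952, 0.043]
contact_force: [-0.3, 0.9, -1.0]
gripper_width: 0.221
grasp_force: 58.5
```

```bash
python3 st.py
```

```text
t 7.45 pos [0.4741 0.1644 0.0644] q [ 0.5447  0.8341 -1.2872  2.3952  1.8538  0.8348 -0.1336] F [-0.3412  0.9354 -0.9848] 
gp [0.4755 0.1649 0.0618] lean 29.684652377208096 yaw z 19.696592400673858 y-axis yaw 19.947218936285765 y tilt -0.002493464454000685
```

Call:
{"name": "jog_arm", "arguments": {
  "deltas": [
    [0,0,-0.001,0,0,0,0.3],
    [0,0,0,0,0,0,0.6],
    [0,0,0,0,0,0,1],
    [0,0,0,0,0,0,1],
    [0,0,0.02,0,0,0,1],
    [0,0,0.03,0.034,-0.094,0,1],
    [0,0,0.03,0.034,-0.094,0,1],
    [0,0,0,0,0,0,1],
    [0,0,0,0,0,0,1]
  ]
}}

```text
t: 8.35
eef_pos: [0.4895, 0.168, 0.1478]
tool_rot: [0.34, -0.162, 0.924, 0.058]
contact_force: [-1.8, -0.2, -1.1]
gripper_width: 0.999
grasp_force: 0.0
```

```bash
python3 st.py
```

```text
t 8.35 pos [0.4895 0.168  0.1478] q [ 0.6644  0.6698 -1.409   2.436   1.9463  0.7686 -0.2505] F [-1.7794 -0.2427 -1.1373] 
gp [0.4913 0.1687 0.1455] lean 40.38436215876824 yaw z 19.59850463248433 y-axis yaw 19.83622553439838 y tilt -0.003529102103388221
```

Run:
```python
from h import *
import pickle
np.set_printoptions(precision=4,suppress=True)
D=pickle.load(open('d0.pkl','rb'));T=D['top'];S=D['scene']
def tri(p,q):
    d1=ray(S,*p);d2=ray(T,*q);e1=np.array(S['eye']);e2=np.array(T['eye'])
    s=np.linalg.lstsq(np.c_[d1,-d2],e2-e1,rcond=None)[0];a=e1+d1*s[0];b=e2+d2*s[1];return (a+b)/2,np.linalg.norm(a-b)
f=lambda x,y:(310+(x+.5)/6-.5,100+(y+.5)/6-.5)
g=lambda x,y:(310+(x-400+.5)/4-.5,155+(y+.5)/4-.5)
L,e=tri(f(272,252),g(512,262));Rr,e2=tri(f(725,195),g(778,325))
print(L,e,Rr,e2,np.linalg.norm(L-Rr));m=(L+Rr)/2
a=np.array([.9715,-.2368]);n=np.array([.2368,.9715]);o=np.array([.6215,-.2668]);print('edge in balance',(m[:2]-o)@a,(m[:2]-o)@n,m[2])
```

```text
[ 0.5487 -0.1547  0.2323] 0.0073249154153248 [ 0.502  -0.3351  0.2334] 0.0025109986140420043 0.1863366890459509
edge in balance -0.09857392636998569 -0.0014695962227110095 0.2328386051752766
```

Call:
{"name": "jog_arm", "arguments": {
  "deltas": [
    [-0.004,-0.001,0,-0.027,0.075,0,1],
    [-0.005,-0.001,-0.01,0,0,0,1],
    [-0.004,-0.001,-0.015,0,0,0,1],
    [0,0,-0.02,0,0,0,1],
    [0,0,0,0,0,0,1],
    [0,0,0,0,0,0,1]
  ]
}}

```text
t: 8.95
eef_pos: [0.4767, 0.1672, 0.1023]
tool_rot: [0.301, -0.165, 0.938, 0.054]
contact_force: [0.3, -0.1, 1.0]
gripper_width: 1.001
grasp_force: 0.0
```

```bash
python3 st.py
```

```text
t 8.95 pos [0.4767 0.1672 0.1023] q [ 0.6206  0.8219 -1.3985  2.4353  1.9203  0.8805 -0.1859] F [ 0.3159 -0.0606  0.9579] 
gp [0.4783 0.1678 0.0998] lean 35.60857371903583 yaw z 20.116092988463066 y-axis yaw 19.98640859794952 y tilt 0.00162095811859915
```

Call:
{"name": "jog_arm", "arguments": {
  "deltas": [
    [0,-0.001,-0.015,0,0,0,1],
    [0,-0.001,-0.015,0,0,0,1],
    [-0.001,0,-0.01,0,0,0,1],
    [0,0,0,0,0,0,1],
    [0,0,0,0,0,0,1]
  ]
}}

```text
t: 9.45
eef_pos: [0.4828, 0.1658, 0.0654]
tool_rot: [0.302, -0.165, 0.937, 0.051]
contact_force: [0.5, -0.3, 0.0]
gripper_width: 0.997
grasp_force: 0.0
```

```bash
python3 st.py
```

```text
t 9.45 pos [0.4828 0.1658 0.0654] q [ 0.6095  1.0256 -1.4094  2.4348  2.0196  1.0528 -0.1533] F [ 0.4837 -0.2562  0.0188] 
gp [0.4845 0.1664 0.063 ] lean 35.66173282690876 yaw z 19.56608838091796 y-axis yaw 19.934196462876955 y tilt -0.004610029672024618
```

Call:
{"name": "jog_arm", "arguments": {
  "deltas": [
    [-0.006,-0.002,0,-0.03,0.08,0,1],
    [-0.006,-0.002,-0.002,0,0,0,1],
    [0,0,0,0,0,0,1],
    [0,0,0,0,0,0,0],
    [0,0,0,0,0,0,0],
    [0,0,0,0,0,0,0],
    [0,0,0,0,0,0,0],
    [0,0,0,0,0,0,0]
  ]
}}

```text
t: 10.25
eef_pos: [0.4702, 0.1619, 0.0617]
tool_rot: [0.26, -0.167, 0.95, 0.044]
contact_force: [-0.6, -0.0, 0.2]
gripper_width: 0.227
grasp_force: 58.4
```

```bash
python3 st.py
```

```text
t 10.25 pos [0.4702 0.1619 0.0617] q [ 0.606   0.975  -1.4023  2.4133  1.8827  0.9925 -0.0901] F [-0.6366 -0.0173  0.1622] 
gp [0.4716 0.1624 0.0591] lean 30.64288902463982 yaw z 19.625129562440872 y-axis yaw 19.91548248178053 y tilt -0.0030020748448381235
```

Call:
{"name": "jog_arm", "arguments": {
  "deltas": [
    [0,0,0.02,0,0,0,0],
    [0,0,0.04,0,0,0,0],
    [0,0,0.04,0,0,-0.1,0],
    [0,0,0.02,0,0,-0.13,0],
    [0,0,0,0,0,-0.14,0],
    [0,0,0,0,0,-0.14,0],
    [0.007,0.01,0,0,0,-0.14,0],
    [0.007,0.01,0,0,0,-0.14,0],
    [0.007,0.01,0,0,0,-0.14,0],
    [0.008,0.008,0,0,0,-0.12,0]
  ]
}}

```text
t: 11.25
eef_pos: [0.499, 0.2002, 0.1738]
tool_rot: [0.246, 0.329, 0.907, -0.092]
contact_force: [0.5, 0.9, -1.6]
gripper_width: 0.228
grasp_force: 59.2
```

```bash
python3 st.py
```

```text
t 11.25 pos [0.499  0.2002 0.1738] q [ 0.0927  0.5993 -1.1321  2.0553  1.1585  1.2667 -0.7642] F [ 0.5035  0.8566 -1.5622] 
gp [0.5001 0.1992 0.1712] lean 30.489298157178933 yaw z -40.536197873851336 y-axis yaw -40.02095804785666 y tilt -0.00529465691701253
```

Call:
{"name": "jog_arm", "arguments": {
  "deltas": [
    [0,0,-0.03,0,0,0,0],
    [0,0,-0.03,0,0,0,0],
    [0,0,-0.025,0,0,0,0],
    [0,0,-0.015,0,0,0,0],
    [0,0,-0.008,0,0,0,0],
    [0,0,-0.002,0,0,0,0],
    [0,0,0,0,0,0,0]
  ]
}}

```text
t: 11.95
eef_pos: [0.4996, 0.1992, 0.0647]
tool_rot: [0.247, 0.328, 0.907, -0.091]
contact_force: [0.1, 0.5, -1.9]
gripper_width: 0.227
grasp_force: 59.3
```

```bash
python3 st.py
```

```text
t 11.95 pos [0.4996 0.1992 0.0647] q [-0.0143  0.7792 -0.9992  2.1094  1.3614  1.2205 -0.9699] F [ 0.0717  0.4795 -1.8629] 
gp [0.5008 0.1983 0.0621] lean 30.52368987926396 yaw z -40.21502246759717 y-axis yaw -39.82301981649584 y tilt -0.004033838043786014
```

Call:
{"name": "jog_arm", "arguments": {
  "deltas": [
    [0,0,-0.003,0,0,0,0],
    [0,0,0,0,0,0,0.3],
    [0,0,0,0,0,0,0.6],
    [0,0,0,0,0,0,0.8],
    [0,0,0,-0.039,-0.046,0,0.8],
    [0,0,0,-0.039,-0.046,0,0.8],
    [0,0,0,-0.039,-0.046,0,0.8],
    [0,0,0,0,0,0,0.8],
    [0,0,0,0,0,0,0.8]
  ]
}}

```text
t: 12.85
eef_pos: [0.4993, 0.1993, 0.0612]
tool_rot: [0.327, 0.318, 0.882, -0.122]
contact_force: [0.5, 0.5, 0.4]
gripper_width: 0.797
grasp_force: 0.0
```

```bash
python3 st.py
```

```text
t 12.85 pos [0.4993 0.1993 0.0612] q [-0.1615  0.8127 -0.9171  2.1322  1.4505  1.3572 -1.1263] F [0.5407 0.4594 0.4182] 
gp [0.5008 0.1981 0.0589] lean 40.82053855978804 yaw z -40.25466218555455 y-axis yaw -39.828025032416406 y tilt -0.006431874242508323
```

Call:
{"name": "jog_arm", "arguments": {
  "deltas": [
    [0,0,0,0,0,0,0],
    [0,0,0,0,0,0,0],
    [0,0,0,0,0,0,0],
    [0,0,0,0,0,0,0],
    [0,0,0,0,0,0,0],
    [0,0,0.02,0,0,0,0],
    [0,0,0.03,0,0,0,0],
    [0,0,0.03,0,0,0,0],
    [0,0,0,0,0,0,0]
  ],
  "newtons": 100
}}

```text
t: 13.75
eef_pos: [0.5003, 0.2003, 0.1443]
tool_rot: [0.329, 0.319, 0.881, -0.12]
contact_force: [0.4, 0.6, -1.2]
gripper_width: 0.223
grasp_force: 97.6
```

```bash
python3 st.py
python3 - <<'E'
import numpy as np
from scipy.optimize import least_squares
d=np.array([# x y z lean yawz j4
[.258,-.6231,.2524,0,0,1.5563],[.4326,.1517,.2906,37.74,-9.7,2.3152],[.4409,.1779,.0741,39.45,-12.3,2.4333],[.4412,.1766,.1306,32.08,-13.05,2.3593],
[.4269,.1708,.0569,29.3,-9.1,2.4188],[.4747,.163,.0947,29.7,19.4,2.3835],[.4895,.168,.1478,40.4,19.6,2.436],[.4828,.1658,.0654,35.66,19.57,2.4348],[.499,.2002,.1738,30.5,-40.5,2.0553],[.4996,.1992,.0647,30.5,-40.2,2.1094],[.4993,.1993,.0612,40.82,-40.25,2.1322]])
l,y=np.radians(d[:,3]),np.radians(d[:,4]);Z=np.c_[np.sin(l)*np.cos(y),np.sin(l)*np.sin(y),-np.cos(l)]
f=lambda p:((d[:,:3]-p[0]*Z-[0,0,p[1]])**2).sum(1)-p[2]-p[3]*np.cos(d[:,5])
r=least_squares(f,[.25,.35,.3,.3]);print(r.x,np.round(r.fun,4))
def j4(tcp,lean,yaw):
    l,y=np.radians([lean,yaw]);z=np.array([np.sin(l)*np.cos(y),np.sin(l)*np.sin(y),-np.cos(l)])
    return np.arccos(np.clip((((np.array(tcp)-r.x[0]*z-[0,0,r.x[1]])**2).sum()-r.x[2])/r.x[3],-1,1))
o=np.array([.6215,-.2668])
for yaw in(-13.7,-5,0,5,10):
  u=np.array([np.cos(np.radians(yaw)),np.sin(np.radians(yaw))])
  print(yaw,[round(j4([*(o-(.1+s)*u),.125],41,yaw),2) for s in(0,.03,.06,.1,.15)])
E
```

```text
t 13.75 pos [0.5003 0.2003 0.1443] q [-0.0926  0.6584 -1.0057  2.1104  1.3182  1.3648 -0.9787] F [ 0.3635  0.5794 -1.2335] 
gp [0.5018 0.199  0.142 ] lean 40.95475428391531 yaw z -39.94554696204583 y-axis yaw -39.86657975116665 y tilt -0.0011961731261794784
[0.33382799 0.31174351 0.51883785 0.54985602] [ 0.0034  0.0008  0.0035  0.0005  0.0041 -0.001  -0.0014 -0.0003 -0.0071
 -0.0029  0.0004]
-13.7 [np.float64(2.34), np.float64(2.39), np.float64(2.44), np.float64(2.5), np.float64(2.57)]
-5 [np.float64(2.3), np.float64(2.34), np.float64(2.39), np.float64(2.44), np.float64(2.5)]
0 [np.float64(2.27), np.float64(2.31), np.float64(2.35), np.float64(2.39), np.float64(2.44)]
5 [np.float64(2.23), np.float64(2.26), np.float64(2.3), np.float64(2.34), np.float64(2.38)]
10 [np.float64(2.18), np.float64(2.22), np.float64(2.24), np.float64(2.27), np.float64(2.3)]
```

```bash
cat > j4.py <<'E'
import numpy as np
p=[.3338,.3117,.5188,.5499]
def j4(tcp,yaw,lean=41):
    l,y=np.radians([lean,yaw]);z=np.array([np.sin(l)*np.cos(y),np.sin(l)*np.sin(y),-np.cos(l)])
    return round(float(np.arccos(np.clip((((np.array(tcp)-p[0]*z-[0,0,p[1]])**2).sum()-p[2])/p[3],-1,1))),2)
E
python3 - <<'E'
from j4 import *
for t,y in [((.5,.2,.18),-40),((.53,.15,.18),-20),((.54,.1,.18),-5),((.54,.05,.18),10),((.52,0,.18),15),((.49,-.08,.18),15),((.45,-.17,.15),12),((.42,-.23,.15),8),((.4135,-.267,.15),0),((.4135,-.267,.15),5),
 ((.45,.362,.1),-13),((.352,.385,.1),-13),((.45,.362,.1),-5),((.352,.37,.1),-5)]: print(t,y,j4(t,y))
E
```

```text
(0.5, 0.2, 0.18) -40 2.1
(0.53, 0.15, 0.18) -20 2.26
(0.54, 0.1, 0.18) -5 2.35
(0.54, 0.05, 0.18) 10 2.38
(0.52, 0, 0.18) 15 2.4
(0.49, -0.08, 0.18) 15 2.41
(0.45, -0.17, 0.15) 12 2.41
(0.42, -0.23, 0.15) 8 2.39
(0.4135, -0.267, 0.15) 0 2.39
(0.4135, -0.267, 0.15) 5 2.36
(0.45, 0.362, 0.1) -13 2.13
(0.352, 0.385, 0.1) -13 2.17
(0.45, 0.362, 0.1) -5 2.19
(0.352, 0.37, 0.1) -5 2.26
```

Call:
{"name": "jog_arm", "arguments": {
  "deltas": [
    [0.006,-0.008,0.01,0,0,0.05,0],
    [0.006,-0.012,0.01,0,0,0.07,0],
    [0.006,-0.012,0.01,0,0,0.07,0],
    [0.005,-0.012,0.01,0,0,0.07,0],
    [0.005,-0.012,0.01,0,0,0.07,0],
    [0.004,-0.012,0.006,0,0,0.07,0],
    [0.004,-0.012,0,0,0,0.07,0],
    [0.004,-0.012,0,0,0,0.07,0],
    [0,-0.014,0,0,0,0.08,0],
    [0,-0.014,0,0,0,0.08,0]
  ]
}}

```text
t: 14.75
eef_pos: [0.5383, 0.0783, 0.196]
tool_rot: [0.348, -0.005, 0.937, -0.001]
contact_force: [-0.7, 0.3, -1.3]
gripper_width: 0.217
grasp_force: 97.8
```

```bash
python3 st.py
```

```text
t 14.75 pos [0.5383 0.0783 0.196 ] q [ 0.6127  0.3386 -1.1255  2.352   1.7351  0.5548 -0.3529] F [-0.702   0.2941 -1.3419] 
gp [0.5403 0.0783 0.1937] lean 40.74241153472756 yaw z 0.03881832938299803 y-axis yaw 0.43053553829965097 y tilt -0.005889199431788776
```

Call:
{"name": "jog_arm", "arguments": {
  "deltas": [
    [0,-0.02,0,0,0,0.03,0],
    [-0.003,-0.022,0,0,0,0.03,0],
    [-0.005,-0.022,0,0,0,0.03,0],
    [-0.007,-0.022,0,0,0,0.03,0],
    [-0.009,-0.022,-0.005,0,0,0.03,0],
    [-0.009,-0.022,-0.005,0,0,0.03,0],
    [-0.009,-0.022,-0.005,0,0,0.03,0],
    [-0.009,-0.022,-0.005,0,0,0.03,0],
    [-0.01,-0.022,-0.01,0,0,0.02,0],
    [-0.01,-0.022,-0.005,0,0,0,0]
  ]
}}

```text
t: 15.75
eef_pos: [0.4701, -0.133, 0.1619]
tool_rot: [0.345, -0.119, 0.93, 0.042]
contact_force: [0.8, -0.2, -1.4]
gripper_width: 0.218
grasp_force: 97.8
```

```bash
python3 st.py
```

```text
t 15.75 pos [ 0.4701 -0.133   0.1619] q [ 1.5573  0.5975 -1.3704  2.4047  1.7261  0.1713  0.5677] F [ 0.8202 -0.2136 -1.3823] 
gp [ 0.472  -0.1326  0.1596] lean 40.72889601815422 yaw z 14.241550055124018 y-axis yaw 14.505380822693411 y tilt -0.003964677214862544
```

Call:
{"name": "jog_arm", "arguments": {
  "deltas": [
    [0.005,0.015,0.01,0,0,0,0],
    [0.01,0.022,0.015,0,0,-0.05,0],
    [0.01,0.022,0.02,0,0,-0.06,0],
    [0.01,0.022,0.025,0,0,-0.06,0],
    [0.01,0.022,0.025,0,0,-0.07,0],
    [0.01,0.022,0.025,0,0,-0.07,0],
    [0.01,0.022,0.025,0,0,-0.07,0],
    [0.005,0.022,0.025,0,0,-0.07,0],
    [0,0.022,0.025,0,0,-0.07,0],
    [0,0,0,0,0,0,0]
  ]
}}

```text
t: 16.75
eef_pos: [0.5376, 0.0429, 0.3386]
tool_rot: [0.348, 0.094, 0.932, -0.042]
contact_force: [0.2, 0.0, -0.5]
gripper_width: 0.224
grasp_force: 98.1
```

```bash
python3 st.py
```

```text
t 16.75 pos [0.5376 0.0429 0.3386] q [ 1.1251 -0.1086 -1.3935  2.1774  0.5971  0.4112  0.5847] F [ 0.211   0.0398 -0.4609] 
gp [0.5395 0.0425 0.3364] lean 40.99767800376019 yaw z -12.579241480062386 y-axis yaw -11.796763127097151 y tilt -0.011869518759253822
```

Call:
{"name": "jog_arm", "arguments": {
  "deltas": [
    [0.01,0,0.01,0.0286,0.137,0,0],
    [0.01,0,0.01,0.0286,0.137,0,0],
    [0.01,0,0,0.0286,0.137,0,0],
    [0.01,0,0,0.0286,0.137,0,0],
    [0.01,0,0,0.0286,0.137,0,0],
    [0,0,0,0,0,0,0]
  ]
}}

```text
t: 17.35
eef_pos: [0.5886, 0.0338, 0.3496]
tool_rot: [0.004, 0.104, 0.995, -0.006]
contact_force: [0.3, -1.0, -2.7]
gripper_width: 0.219
grasp_force: 98.4
```

```bash
python3 st.py
```

```text
t 17.35 pos [0.5886 0.0338 0.3496] q [ 0.6901  0.5151 -1.2206  1.5943  0.5048  1.3816  0.7755] F [ 0.3488 -1.0201 -2.6654] 
gp [0.5886 0.0338 0.3466] lean 0.7923197228912154 yaw z -61.940976318912035 y-axis yaw -11.946540225946904 y tilt -0.010592530628390157
```

Call:
{"name": "jog_arm", "arguments": {
  "deltas": [
    [0,0,0,0.14,0,0,0],
    [0,0,0,0.14,0,0,0],
    [0,0,0,0.14,0,0,0],
    [0,0,0,0.14,0,0,0],
    [0,0,0,0.14,0,0,0],
    [0,0,0,0,0,0,0]
  ]
}}

```text
t: 17.95
eef_pos: [0.5851, 0.0313, 0.3497]
tool_rot: [-0.028, 0.103, 0.937, 0.334]
contact_force: [-0.1, -1.2, -1.9]
gripper_width: 0.22
grasp_force: 98.8
```

```bash
python3 st.py
```

```text
t 17.95 pos [0.5851 0.0313 0.3497] q [ 1.0545  0.7158 -1.3691  1.6475  0.0372  1.1474  1.15  ] F [-0.0671 -1.2019 -1.9384] 
gp [0.5851 0.0331 0.3474] lean 39.13240668757414 yaw z 88.46254647601062 y-axis yaw -15.689327832049159 y tilt 0.6193789341140151
```

```bash
cat > km.py <<'E'
import numpy as np
from scipy.spatial.transform import Rotation as R
def fk(q,P):
    h,a,b,c,y0,t0,e1,e2,s1,s3,s5,s7=P
    T=R.from_euler('z',s1*q[0]+y0);p=np.array([0,0,h])
    T=T*R.from_euler('y',q[1]);p=p+T.apply([e1,0,a]);T=T*R.from_euler('z',s3*q[2])*R.from_euler('y',q[3]);p=p+T.apply([e2,0,b])
    T=T*R.from_euler('z',s5*q[4])*R.from_euler('y',q[5]);p=p+T.apply([0,0,c]);return p,T*R.from_euler('z',s7*q[6]+t0)
E
cat > fit.py <<'E'
from km import *
import itertools,pickle
from scipy.optimize import least_squares
from j4 import *
D=[([1.06988504,.47775084,.02233909,1.55630395,-.01148791,1.10931917,-.08310993],[.25819,-.62315,.25242],None,[-.000795,.980772,.195155,-.000225]),
([.2838,-.1138,-1.0021,2.3152,.7789,.5986,.0815],[.4326,.1517,.2906],(37.74,-9.7),[.323,.075,.943,-.029]),
([.2155,1.0419,-1.4075,2.4333,1.7982,1.5869,-.8136],[.4409,.1779,.0741],0,[.334,.073,.939,-.046]),
([.3241,.6951,-1.3959,2.3593,1.4982,1.1883,-.5993],[.4412,.1766,.1306],0,[.273,.074,.958,-.041]),
([.5917,.7577,-1.3406,2.3835,1.743,.7903,-.0629],[.4747,.163,.0947],0,[.253,-.165,.952,.042]),
([.0927,.5993,-1.1321,2.0553,1.1585,1.2667,-.7642],[.499,.2002,.1738],0,[.246,.329,.907,-.092]),
([-.1615,.8127,-.9171,2.1322,1.4505,1.3572,-1.1263],[.4993,.1993,.0612],0,[.327,.318,.882,-.122]),
([1.5573,.5975,-1.3704,2.4047,1.7261,.1713,.5677],[.4701,-.133,.1619],0,[.345,-.119,.93,.042]),
([.6901,.5151,-1.2206,1.5943,.5048,1.3816,.7755],[.5886,.0338,.3496],0,[.004,.104,.995,-.006]),
([1.0545,.7158,-1.3691,1.6475,.0372,1.1474,1.15],[.5851,.0313,.3497],0,[-.028,.103,.937,.334])]
best=None
for s in itertools.product((1,-1),repeat=4):
  def f(v):
    P=[*v,*s];o=[]
    for q,p,_,w in D:
        x,r=fk(q,P);o+=list(x-p)+list(.3*(r*R.from_quat(np.array(w)[[1,2,3,0]]).inv()).as_rotvec())
    return o
  for y0 in(0,np.pi/2,np.pi,-np.pi/2):
   for t0 in (0,np.pi/2,np.pi,-np.pi/2):
    r=least_squares(f,[.31,.5,.5,.33,y0,t0,0,0],max_nfev=40)
    if best is None or r.cost<best[0]: best=(r.cost,[*r.x,*s])
print(best[0],np.round(best[1],4));pickle.dump(best[1],open('P.pkl','wb'))
E
time python3 fit.py
```

```text
0.0015135148715675877 [ 0.2907  0.527   0.4546  0.3009 -0.0533  1.5255  0.0257  0.0094 -1.
 -1.     -1.     -1.    ]
real	3m23.966s
user	3m23.318s
sys	0m0.297s
```

```bash
cat > sim.py <<'E'
import numpy as np,pickle
from scipy.spatial.transform import Rotation as R
P=pickle.load(open('P.pkl','rb'));h,a,b,c,y0,t0,e1,e2,s1,s3,s5,s7=P
LO=np.array([-2.96,-.34,-1.41,.24,-1.37,.17,-2.96]);HI=np.array([2.96,2.1,1.46,2.44,4.51,1.92,2.96])
def rz(t):C,S=np.cos(t),np.sin(t);return np.array([[C,-S,0],[S,C,0],[0,0,1]])
def ry(t):C,S=np.cos(t),np.sin(t);return np.array([[C,0,S],[0,1,0],[-S,0,C]])
ez=np.array([0,0,1.]);ey=np.array([0,1.,0])
def fkj(q):
    p=np.array([0,0,h]);ax=[s1*ez];og=[p]
    T=rz(s1*q[0]+y0);ax.append(T@ey);og.append(p);T=T@ry(q[1]);ax.append(s3*T@ez);og.append(p)
    p=p+T@[e1,0,a];T=T@rz(s3*q[2]);ax.append(T@ey);og.append(p);T=T@ry(q[3]);ax.append(s5*T@ez);og.append(p)
    p=p+T@[e2,0,b];T=T@rz(s5*q[4]);ax.append(T@ey);og.append(p);T=T@ry(q[5]);ax.append(s7*T@ez);og.append(p)
    p=p+T@[0,0,c];T=T@rz(s7*q[6]+t0)
    return p,T,np.array([np.r_[np.cross(u,p-o),u] for u,o in zip(ax,og)]).T
def go(q,dp,rv,n=40):
    q=np.array(q,float);p,T,_=fkj(q);dp=np.array(dp,float);rv=np.array(rv,float)
    for i in range(1,n+1):
        pt=p+dp*i/n;Tt=R.from_rotvec(rv*i/n).as_matrix()@T
        act=np.ones(7,bool)
        for _ in range(3):
            x,X,J=fkj(q);e=np.r_[pt-x,R.from_matrix(Tt@X.T).as_rotvec()]
            Ja=J*act;d=Ja.T@np.linalg.solve(Ja@Ja.T+1e-5*np.eye(6),e);qn=q+d
            bad=(qn<LO)|(qn>HI);act&=~bad;q=np.clip(qn,LO,HI)
    x,X,_=fkj(q);return q,np.linalg.norm(pt-x)+.3*np.linalg.norm(R.from_matrix(Tt@X.T).as_rotvec())
E
python3 - <<'E'
from sim import *
np.set_printoptions(precision=2,suppress=True)
A=[-.0926,.6584,-1.0057,2.1104,1.3182,1.3648,-.9787]
q,e=go(A,[.038,-.122,.052],[0,0,.70]);print('val1',q,e,'true .61 .34 -1.13 2.35 1.74 .55 -.35')
q,e=go(q,[-.068,-.211,-.034],[0,0,.245]);print('val2',q,e,'true 1.56 .60 -1.37 2.40 1.73 .17 .57')
B=[.6901,.5151,-1.2206,1.5943,.5048,1.3816,.7755]
q,e=go(B,[0,0,0],[.7,0,0]);print('val3',q,e,'true j3 -1.37')
for rv in([-.7,0,0],[0,.7,0],[0,-.7,0],[0,0,1.5],[0,0,-1.5]): print(rv,*go(B,[0,0,0],rv))
for dp in([.2,0,0],[-.1,0,0],[0,.4,0],[0,-.4,0],[0,0,.3],[0,0,-.2],[.1,.4,0],[.1,-.4,0]): print(dp,*go(B,dp,[0,0,0]))
# ideal elbow-left solution near standoff
from scipy.optimize import least_squares
l=np.radians(41)
for yaw in(-13.7,0):
  u=rz(np.radians(yaw))
  X=u@np.array([[-np.cos(l),0,np.sin(l)],[0,1,0],[-np.sin(l),0,-np.cos(l)]])
  for s in(.0,.11):
    tp=np.r_[np.array([.6215,-.2668])-(.1+s)*u[:2,0],.125]
    for q3 in(-1,-.5,0,.5,1.):
      f=lambda q:np.r_[fkj(q)[0]-tp,R.from_matrix(X@fkj(q)[1].T).as_rotvec()*.3,.05*(q[2]-q3)]
      r=min((least_squares(f,np.clip([i,.6,q3,2.2,j,.8,0],LO+.01,HI-.01),bounds=(LO,HI)) for i in(.5,1) for j in(-1,0,1.5)),key=lambda r:r.cost);print(yaw,s,q3,r.x,np.linalg.norm(r.fun[:6]))
E
```

```text
val1 [ 0.62  0.31 -1.16  2.39  1.74  0.55 -0.4 ] 1.3493293155588196e-07 true .61 .34 -1.13 2.35 1.74 .55 -.35
val2 [ 1.57  0.59 -1.41  2.44  1.83  0.19  0.43] 0.00958006771278346 true 1.56 .60 -1.37 2.40 1.73 .17 .57
val3 [ 1.03  0.77 -1.41  1.63  0.1   1.19  1.08] 6.571982083613163e-07 true j3 -1.37
[-0.7, 0, 0] [ 0.2   0.56 -0.96  1.59  0.97  1.76  0.49] 5.1022549663534965e-09
[0, 0.7, 0] [-2.96  1.07  1.46  2.44 -1.37  0.17  2.96] 1.454932336357282
[0, -0.7, 0] [ 1.12  0.07 -1.39  2.11  0.57  0.38  0.65] 9.284259678743112e-07
[0, 0, 1.5] [ 0.76  0.63 -1.41  1.59  0.63  1.45  2.17] 8.014739778704492e-07
[0, 0, -1.5] [ 0.51  0.38 -0.88  1.6   0.3   1.32 -0.55] 1.4222217717681111e-08
[0.2, 0, 0] [ 0.33  0.83 -1.04  1.    0.71  1.62  0.89] 7.390946353850813e-09
[-0.1, 0, 0] [ 0.94  0.32 -1.38  1.81  0.35  1.28  0.83] 2.412247999995513e-07
[0, 0.4, 0] [-0.16  0.74 -1.07  1.19  0.64  1.55  0.25] 1.177405694227745e-08
[0, -0.4, 0] [ 1.12  0.69 -1.15  1.33  0.63  1.5   1.39] 1.1333488645663531e-08
[0, 0, 0.3] [-0.05  0.26 -0.12  0.96  0.04  1.92  1.22] 0.005145517929404523
[0, 0, -0.2] [ 
[... 1073 characters left out ...]
 0.0013917795455019744
0 0.0 -0.5 [ 1.03  0.45 -0.5   2.28  4.24  0.25 -2.08] 4.3313463633793414e-14
0 0.0 0 [ 0.64  0.4  -0.    2.29  4.42  0.45 -2.3 ] 1.226822363068839e-09
0 0.0 0.5 [ 0.24  0.45  0.5   2.28  4.48  0.66 -2.42] 1.513894756563794e-08
0 0.0 1.0 [ 0.2   0.4   0.54  2.18 -1.37  0.63 -2.85] 0.04621530794960376
0 0.11 -1 [ 1.75  0.68 -1.22  2.44  2.38  0.17  0.01] 0.005331837680423562
0 0.11 -0.5 [ 1.26  0.37 -0.51  2.44  4.44  0.36 -2.11] 0.00490173116756574
0 0.11 0 [ 0.86  0.33 -0.02  2.44  4.51  0.54 -2.19] 0.007659868346364165
0 0.11 0.5 [ 0.44  0.38  0.49  2.44  4.51  0.73 -2.22] 0.010760200010860779
0 0.11 1.0 [ 0.26  0.33  0.71  2.35 -1.37  0.76 -2.6 ] 0.04527137133092862
```

```bash
cat > feas.py <<'E'
from sim import *
import sim
from scipy.optimize import least_squares
HI[3]=2.45
def feas(yaw,tp,lean=41,q3s=(-1.2,-.9,-.6)):
    l=np.radians(lean);u=rz(np.radians(yaw));X=u@np.array([[-np.cos(l),0,np.sin(l)],[0,1,0],[-np.sin(l),0,-np.cos(l)]]);best=None
    for q3 in q3s:
        f=lambda q:np.r_[fkj(q)[0]-tp,R.from_matrix(X@fkj(q)[1].T).as_rotvec()*.3,.003*(q[2]-q3)]
        r=least_squares(f,[1.4,.6,q3,2.3,2,.4,0],bounds=(LO,HI),max_nfev=60);e=np.linalg.norm(r.fun[:6])
        if best is None or e<best[0]-5e-4:best=(e,r.x)
    return best
E
python3 - <<'E'
from feas import *
np.set_printoptions(precision=2,suppress=True)
o=np.array([.6215,-.2668])
b=rz(np.radians(-13.7))[:2,:2]
for yaw in(-16,-10,-4,0):
  for s,lat in((0,0),(.065,0),(.065,.08),(.1,0),(.06,.16),(0,.16)):
    u=rz(np.radians(yaw))[:2,0];tp=np.r_[o-.1*u+b@[-s,lat],.125]
    e,q=feas(yaw,tp);print(yaw,s,lat,round(e*1000,1),q)
E
```

```text
-16 0 0 0.0 [ 1.34  0.71 -1.2   2.34  2.14  0.56 -0.21]
-16 0.065 0 6.1 [ 1.52  0.82 -1.41  2.45  2.06  0.7  -0.09]
-16 0.065 0.08 17.4 [ 1.27  0.78 -1.41  2.45  1.98  0.82 -0.24]
-16 0.1 0 29.9 [ 1.58  0.74 -1.41  2.45  1.95  0.58  0.  ]
-16 0.06 0.16 10.0 [ 1.01  0.81 -1.41  2.45  1.96  1.02 -0.42]
-16 0 0.16 0.0 [ 0.92  0.7  -1.2   2.36  2.03  0.83 -0.46]
-10 0 0 0.0 [ 1.41  0.73 -1.2   2.32  2.14  0.45 -0.06]
-10 0.065 0 0.0 [ 1.54  0.69 -1.26  2.45  2.26  0.45 -0.18]
-10 0.065 0.08 14.4 [ 1.37  0.79 -1.41  2.45  2.02  0.7  -0.11]
-10 0.1 0 20.7 [ 1.67  0.78 -1.41  2.45  1.97  0.49  0.16]
-10 0.06 0.16 13.0 [ 1.11  0.79 -1.41  2.45  1.99  0.88 -0.29]
-10 0 0.16 0.0 [ 1.01  0.7  -1.2   2.37  2.1   0.71 -0.38]
-4 0 0 0.0 [ 1.48  0.75 -1.2   2.29  2.05  0.34  0.17]
-4 0.065 0 0.0 [ 1.57  0.66 -1.2   2.42  2.34  0.28 -0.12]
-4 0.065 0.08 7.0 [ 1.46  0.82 -1.41  2.45  2.06  0.6   0.03]
-4 0.1 0 7.8 [ 1.74  0.82 -1.41  2.45  1.98  0.42  0.31]
-4 0.06 0.16 11.2 [ 1.21  0.8  -1.41  2.45  2.03  0.75 -0.15]
-4 0 0.16 0.0 [ 1.09  0.7  -1.2   2.36  2.15  0.59 -0.27]
0 0 0 0.0 [ 1.51  0.77 -1.2   2.26  1.92  0.27  0.39]
0 0.065 0 0.0 [ 1.61  0.68 -1.2   2.39  2.24  0.21  0.08]
0 0.065 0.08 0.1 [ 1.51  0.82 -1.39  2.45  2.09  0.52  0.1 ]
0 0.1 0 0.0 [ 1.7   0.67 -1.25  2.45  2.31  0.21  0.03]
0 0.06 0.16 7.5 [ 1.27  0.81 -1.41  2.45  2.06  0.67 -0.06]
0 0 0.16 0.0 [ 1.14  0.71 -1.2   2.35  2.16  0.51 -0.18]
```

```bash
cat > plan.py <<'E'
from sim import *
def X(yaw,lean=41):
    l=np.radians(lean);return rz(np.radians(yaw))@np.array([[-np.cos(l),0,np.sin(l)],[0,1,0],[-np.sin(l),0,-np.cos(l)]])
def goto(q,tp,yaw,lean=41):
    p,T,_=fkj(q);return go(q,np.array(tp)-p,R.from_matrix(X(yaw,lean)@T.T).as_rotvec())
def run(q,W,pr=True):
    for w in W:
        q,e=goto(q,*w)
        if pr:print(w,q,'err mm',round(e*1000,1))
    return q
E
python3 - <<'E'
from plan import *
np.set_printoptions(precision=2,suppress=True)
C=[1.0545,.7158,-1.3691,1.6475,.0372,1.1474,1.15]
for y1,y2,y3 in((0,5,0),(5,10,2),(10,10,0),(-5,0,0)):
  print('--')
  run(C,[((.585,.03,.35),-12,0),((.55,.03,.3),0),((.54,-.02,.2),y1),((.49,-.1,.17),y1),((.46,-.17,.15),y2),((.42,-.23,.14),y3),((.412,-.267,.14),0),((.412,-.267,.125),0),((.45,-.267,.125),0),((.52,-.267,.125),0),((.52,-.267,.15),0),((.54,-.15,.15),0),((.54,-.06,.15),0)])
E
```

```text
--
((0.585, 0.03, 0.35), -12, 0) [ 0.68  0.45 -1.14  1.6   0.42  1.36  0.86] err mm 0.0
((0.55, 0.03, 0.3), 0) [ 1.13 -0.02 -1.33  2.25  0.4   0.2   1.01] err mm 0.0
((0.54, -0.02, 0.2), 0) [ 0.94  0.3  -1.14  2.39  1.95  0.3  -0.35] err mm 0.0
((0.49, -0.1, 0.17), 0) [ 1.35  0.55 -1.41  2.44  1.98  0.42 -0.1 ] err mm 12.3
((0.46, -0.17, 0.15), 5) [ 1.6   0.69 -1.41  2.44  1.95  0.31  0.28] err mm 4.9
((0.42, -0.23, 0.14), 0) [ 1.78  0.75 -1.41  2.44  1.88  0.3   0.44] err mm 10.3
((0.412, -0.267, 0.14), 0) [ 1.82  0.69 -1.32  2.42  1.84  0.17  0.54] err mm 0.0
((0.412, -0.267, 0.125), 0) [ 1.82  0.78 -1.34  2.42  1.91  0.25  0.52] err mm 0.0
((0.45, -0.267, 0.125), 0) [ 1.72  0.8  -1.32  2.37  1.9   0.3   0.5 ] err mm 0.0
((0.52, -0.267, 0.125), 0) [ 1.55  0.84 -1.27  2.26  1.85  0.35  0.49] err mm 0.0
((0.52, -0.267, 0.15), 0) [ 1.56  0.74 -1.27  2.25  1.7   0.28  0.59] err mm 0.0
((0.54, -0.15, 0.15), 0) [ 1.37  0.8  -1.41  2.34  1.93  0.56  0.16] err mm 0.0
((0.54, -0.06, 0.15), 0) [ 1.14  0.75 -1.41  2.4   1.99  0.69 -0.12] err mm 0.0
--
((0.585, 0.03, 0.35), -12, 0) [ 0.68  0.4
[... 2427 characters left out ...]
  0.68 -1.41  2.44  2.    0.38  0.13] err mm 14.8
((0.42, -0.23, 0.14), 0) [ 1.78  0.75 -1.41  2.44  1.88  0.3   0.44] err mm 10.3
((0.412, -0.267, 0.14), 0) [ 1.82  0.69 -1.32  2.42  1.84  0.17  0.54] err mm 0.0
((0.412, -0.267, 0.125), 0) [ 1.82  0.78 -1.34  2.42  1.91  0.25  0.52] err mm 0.0
((0.45, -0.267, 0.125), 0) [ 1.72  0.8  -1.32  2.37  1.9   0.3   0.5 ] err mm 0.0
((0.52, -0.267, 0.125), 0) [ 1.55  0.84 -1.27  2.26  1.85  0.35  0.49] err mm 0.0
((0.52, -0.267, 0.15), 0) [ 1.56  0.74 -1.27  2.25  1.7   0.28  0.59] err mm 0.0
((0.54, -0.15, 0.15), 0) [ 1.37  0.8  -1.41  2.34  1.93  0.56  0.16] err mm 0.0
((0.54, -0.06, 0.15), 0) [ 1.14  0.75 -1.41  2.4   1.99  0.69 -0.12] err mm 0.0
```

Call:
{"name": "jog_arm", "arguments": {
  "deltas": [
    [0,0,0,-0.14,0,0,0],
    [0,0,0,-0.14,0,0,0],
    [0,0,0,-0.14,0,0,0],
    [0,0,0,-0.14,0,0,0],
    [0,0,0,-0.14,0,0,0],
    [0,0,0,0,0,0.1,0],
    [-0.01,0,-0.01,0,-0.14,0.1,0],
    [-0.01,0,-0.01,0,-0.14,0,0],
    [-0.01,0,-0.01,0,-0.14,0,0],
    [0,0,0,0,0,0,0]
  ]
}}

```text
t: 18.95
eef_pos: [0.5464, 0.0371, 0.318]
tool_rot: [0.204, 0.006, 0.979, -0.008]
contact_force: [-0.9, -0.6, -1.0]
gripper_width: 0.218
grasp_force: 98.9
```

Call:
{"name": "jog_arm", "arguments": {
  "deltas": [
    [0,0,-0.01,0,-0.14,0,0],
    [0,0,-0.015,0,-0.14,0,0],
    [0,-0.005,-0.02,0,0,0,0],
    [0,-0.01,-0.02,0,0,0,0],
    [0,-0.01,-0.02,0,0,0.02,0],
    [0,-0.01,-0.02,0,0,0.02,0],
    [0,-0.01,-0.02,0,0,0.02,0],
    [0,0,0,0,0,0,0]
  ]
}}

```text
t: 19.75
eef_pos: [0.5574, -0.0121, 0.2031]
tool_rot: [0.322, -0.016, 0.947, 0.001]
contact_force: [-0.4, -0.5, -1.1]
gripper_width: 0.223
grasp_force: 99.0
```

```bash
python3 st.py
```

```text
t 19.75 pos [ 0.5574 -0.0121  0.2031] q [ 0.7045  0.2614 -0.9064  2.2966  1.5322  0.2621  0.0507] F [-0.3959 -0.468  -1.0746] 
gp [ 0.5592 -0.0121  0.2007] lean 37.51165262844898 yaw z 1.1848882746274019 y-axis yaw 1.820584652978738 y tilt -0.008516590964344338
```

Run:
```python
from plan import *
np.set_printoptions(precision=2,suppress=True)
C=[.7045,.2614,-.9064,2.2966,1.5322,.2621,.0507]
print(fkj(C)[0])
for y1,y2,y3 in((5,10,2),(0,5,0),(3,6,3)):
  print('--')
  run(C,[((.53,-.03,.16),y1),((.49,-.1,.15),y1),((.46,-.17,.14),y2),((.42,-.23,.135),y3),((.415,-.267,.125),0)])
```

```text
[ 0.57 -0.01  0.2 ]
--
((0.53, -0.03, 0.16), 5) [ 0.99  0.45 -1.15  2.43  2.24  0.37 -0.45] err mm 0.0
((0.49, -0.1, 0.15), 5) [ 1.37  0.68 -1.41  2.44  2.02  0.45  0.03] err mm 11.9
((0.46, -0.17, 0.14), 10) [ 1.6   0.7  -1.35  2.43  1.96  0.23  0.38] err mm 0.0
((0.42, -0.23, 0.135), 2) [ 1.78  0.78 -1.41  2.44  1.86  0.3   0.52] err mm 6.4
((0.415, -0.267, 0.125), 0) [ 1.82  0.81 -1.36  2.42  1.88  0.29  0.56] err mm 0.0
--
((0.53, -0.03, 0.16), 0) [ 0.92  0.42 -1.11  2.44  2.19  0.43 -0.53] err mm 0.0
((0.49, -0.1, 0.15), 0) [ 1.32  0.67 -1.41  2.44  2.02  0.53 -0.08] err mm 18.4
((0.46, -0.17, 0.14), 5) [ 1.59  0.75 -1.41  2.44  1.97  0.36  0.29] err mm 7.3
((0.42, -0.23, 0.135), 0) [ 1.77  0.77 -1.41  2.44  1.9   0.33  0.44] err mm 11.4
((0.415, -0.267, 0.125), 0) [ 1.81  0.78 -1.34  2.42  1.91  0.26  0.52] err mm 0.0
--
((0.53, -0.03, 0.16), 3) [ 0.97  0.44 -1.13  2.43  2.22  0.39 -0.48] err mm 0.0
((0.49, -0.1, 0.15), 3) [ 1.35  0.68 -1.41  2.44  2.02  0.48 -0.02] err mm 14.7
((0.46, -0.17, 0.14), 6) [ 1.6   0.75 -1.41  2.44  1.95  0.35  0.32] err mm 5.1
((0.42, -0.23, 0.135), 3) [ 1.79  0.78 -1.41  2.44  1.83  0.29  0.57] err mm 3.9
((0.415, -0.267, 0.125), 0) [ 1.82  0.82 -1.37  2.42  1.86  0.3   0.58] err mm 0.0
```

Call:
{"name": "jog_arm", "arguments": {
  "deltas": [
    [-0.004,-0.008,-0.007,0.002,-0.01,0.01,0],
    [-0.006,-0.01,-0.007,0.002,-0.01,0.01,0],
    [-0.006,-0.01,-0.007,0.002,-0.01,0.01,0],
    [-0.006,-0.01,-0.007,0.002,-0.01,0.01,0],
    [-0.006,-0.01,-0.007,0,-0.01,0.01,0],
    [-0.006,-0.01,-0.007,0,-0.01,0.01,0],
    [-0.006,-0.01,-0.006,0,0,0.01,0],
    [-0.006,-0.01,0,0,0,0.01,0],
    [0,0,0,0,0,0,0]
  ]
}}

```text
t: 20.65
eef_pos: [0.5131, -0.0907, 0.158]
tool_rot: [0.352, -0.051, 0.935, 0.017]
contact_force: [0.7, 0.6, -0.8]
gripper_width: 0.218
grasp_force: 99.0
```

```bash
python3 st.py
```

```text
t 20.65 pos [ 0.5131 -0.0907  0.158 ] q [ 1.1716  0.4618 -1.1534  2.4112  2.3118  0.2854 -0.3562] F [ 0.6662  0.5888 -0.7945] 
gp [ 0.5151 -0.0905  0.1558] lean 41.21685102046966 yaw z 5.9599925725136496 y-axis yaw 6.188569858304874 y tilt -0.0034945211072483842
```

Call:
{"name": "jog_arm", "arguments": {
  "deltas": [
    [-0.008,-0.008,-0.002,0,0,0.006,0],
    [-0.008,-0.01,-0.002,0,0,0.006,0],
    [-0.008,-0.01,-0.002,0,0,0.006,0],
    [-0.007,-0.01,-0.002,0,0,0.006,0],
    [-0.007,-0.01,-0.002,0,0,0.006,0],
    [-0.007,-0.01,-0.002,0,0,0.006,0],
    [-0.007,-0.01,-0.002,0,0,0.006,0],
    [-0.006,-0.01,-0.002,0,0,0.006,0],
    [-0.005,-0.01,-0.002,0,0,0,0],
    [0,0,0,0,0,0,0]
  ]
}}

```text
t: 21.65
eef_pos: [0.4509, -0.1795, 0.1399]
tool_rot: [0.35, -0.074, 0.933, 0.026]
contact_force: [0.7, 0.2, -1.4]
gripper_width: 0.22
grasp_force: 98.9
```

```bash
python3 st.py
```

```text
t 21.65 pos [ 0.4509 -0.1795  0.1399] q [ 1.6069  0.6332 -1.3009  2.4263  2.0948  0.1884  0.2365] F [ 0.6589  0.2221 -1.3657] 
gp [ 0.4528 -0.1792  0.1376] lean 41.101562878567336 yaw z 8.692784527949726 y-axis yaw 8.938287238722083 y tilt -0.003738064268740335
```

Call:
{"name": "jog_arm", "arguments": {
  "deltas": [
    [-0.003,-0.01,0,0,0,-0.03,0],
    [-0.006,-0.012,0,0,0,-0.03,0],
    [-0.007,-0.012,0,0,0,-0.02,0],
    [-0.007,-0.012,0,0,0,-0.02,0],
    [-0.007,-0.012,0,0,0,-0.02,0],
    [-0.004,-0.012,0,0,0,-0.02,0],
    [0,-0.01,0,0,0,-0.01,0],
    [0,-0.007,0,0,0,0,0],
    [0,0,0,0,0,0,0]
  ]
}}

```text
t: 22.55
eef_pos: [0.4158, -0.2665, 0.1393]
tool_rot: [0.351, -0.003, 0.936, 0.0]
contact_force: [0.4, -0.2, -0.7]
gripper_width: 0.219
grasp_force: 98.9
```

```bash
python3 st.py
python3 - <<'E'
from h import *
c=shot('wrist','w2.png');s=shot('scene')
import pickle;pickle.dump((c,s,bot.get_obs()),open('d2.pkl','wb'))
im=cv2.imread('pics/w2.png');a=cv2.resize(s['img'][80:230,290:450,::-1],None,fx=3.4,fy=3.4,interpolation=cv2.INTER_CUBIC)
m=np.zeros((600,800,3),np.uint8);m[:420,:560]=im
cv2.imwrite('pics/s3.png',a)
E
```

```text
t 22.55 pos [ 0.4158 -0.2665  0.1393] q [ 1.8035  0.6699 -1.307   2.3957  1.8789  0.1782  0.5072] F [ 0.3982 -0.2107 -0.745 ] 
gp [ 0.4177 -0.2665  0.137 ] lean 41.07955492132832 yaw z 0.19900426571581395 y-axis yaw 0.3335900126379414 y tilt -0.002047650485936878
```

View pics/w2.png

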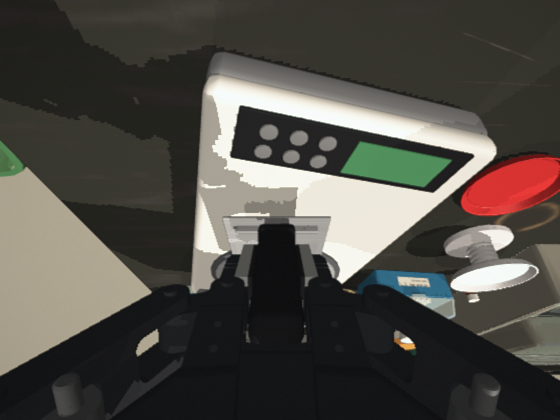

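View pics/s3.png

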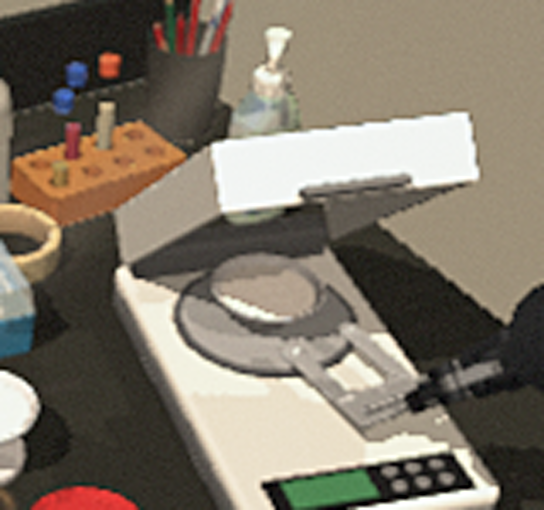

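Both pictures agree. The blade is level in front of the pan, with tips at about (288,345) and (352,328) in the scene crop. The pan rim is centred at about (268,288). In the wrist view, the pan's edges at x≈214 and 339 sit symmetrically about the blade's centre at 276.

Run:
```python
from h import *
import pickle
np.set_printoptions(precision=4,suppress=True)
c,s,o=pickle.load(open('d2.pkl','rb'))
f=lambda x,y,z:onz(s,290+(x+.5)/3.4-.5,80+(y+.5)/3.4-.5,z)
zb=.137-.059+.003
l,r=f(288,345,zb),f(352,328,zb);bl,br=f(366,424,zb),f(432,398,zb)
print('tips',l,r,(l+r)/2,'back',bl,br,'expected tip',.4177+.143,-.2665)
print('pan: centre',f(268,288,.086),'L',f(212,285,.086),'R',f(325,292,.086),'T',f(266,254,.086),'B',f(270,323,.086))
print('wrist blade back', onz(c,223,218,zb),onz(c,330,218,zb),'pan side?',onz(c,214,272,.086),onz(c,339,272,.086),onz(c,214,272,.055),onz(c,339,272,.055))
hs=cv2.cvtColor(s['img'],cv2.COLOR_RGB2HSV);print(hs[80+288//3.4.__int__() if 0 else 164,368])
```

```text
tips [ 0.5598 -0.2383  0.081 ] [ 0.5548 -0.2952  0.081 ] [ 0.5573 -0.2667  0.081 ] back [ 0.4584 -0.2333  0.081 ] [ 0.4599 -0.2948  0.081 ] expected tip 0.5607 -0.2665
pan: centre [ 0.6222 -0.2635  0.086 ] L [ 0.6457 -0.2262  0.086 ] R [ 0.5974 -0.3005  0.086 ] T [ 0.6618 -0.2897  0.086 ] B [ 0.5837 -0.2379  0.086 ]
wrist blade back [ 0.4563 -0.2997  0.081 ] [ 0.4556 -0.2297  0.081 ] pan side? [ 0.5355 -0.3179  0.086 ] [ 0.5341 -0.2104  0.086 ] [ 0.6111 -0.3338  0.055 ] [ 0.6093 -0.1935  0.055 ]
[ 15  53 184]
```

Call:
{"name": "jog_arm", "arguments": {
  "deltas": [
    [0,0.001,-0.004,0,0,0,0],
    [0,0.001,-0.004,0,0,0,0],
    [0,0.001,-0.004,0,0,0,0],
    [0,0,-0.002,0,0,0,0],
    [0.005,0,0,0,0,0,0],
    [0.008,0,0,0,0,0,0],
    [0.005,0,0,0,0,0,0],
    [0,0,0,0,0,0,0],
    [0,0,0,0,0,0,0]
  ]
}}

```text
t: 23.55
eef_pos: [0.4341, -0.2618, 0.1252]
tool_rot: [0.351, -0.005, 0.936, 0.001]
contact_force: [-1.5, 0.5, -0.6]
gripper_width: 0.22
grasp_force: 98.9
```

```bash
python3 st.py
```

```text
t 23.55 pos [ 0.4341 -0.2618  0.1252] q [ 1.7506  0.7603 -1.3211  2.383   1.9323  0.2791  0.4695] F [-1.4871  0.5383 -0.5733] 
gp [ 0.4361 -0.2618  0.1229] lean 41.086109247721204 yaw z 0.4494781669899314 y-axis yaw 0.5664771894801106 y tilt -0.0017804902943580362
```

Call:
{"name": "jog_arm", "arguments": {
  "deltas": [
    [0.005,-0.001,0,0,0,-0.004,0],
    [0.008,-0.001,0,0,0,-0.004,0],
    [0.008,-0.001,0,0,0,-0.002,0],
    [0.004,0,0,0,0,0,0],
    [0,0,0,0,0,0,0],
    [0,0,0,0,0,0,0]
  ]
}}

```text
t: 24.15
eef_pos: [0.4589, -0.2647, 0.125]
tool_rot: [0.351, -0.0, 0.936, -0.001]
contact_force: [0.1, 0.1, -1.7]
gripper_width: 0.22
grasp_force: 98.9
```

```bash
python3 st.py
```

```text
t 24.15 pos [ 0.4589 -0.2647  0.125 ] q [ 1.6883  0.7785 -1.3087  2.3458  1.9204  0.3138  0.4557] F [ 0.0959  0.0845 -1.6521] 
gp [ 0.4608 -0.2647  0.1227] lean 41.07629685623185 yaw z -0.09853468620213408 y-axis yaw -0.010473146610422646 y tilt -0.0013396579476507471
```

Aligned. Next I'll push the blade in the remaining 58 mm.

Call:
{"name": "jog_arm", "arguments": {
  "deltas": [
    [0.004,0.0005,0,0,0,0,0],
    [0.006,0.0005,0,0,0,0,0],
    [0.007,0,0,0,0,0,0],
    [0.007,0,0,0,0,0,0],
    [0.007,0,0,0,0,0,0],
    [0.007,0,0,0,0,0,0],
    [0.007,0,0,0,0,0,0],
    [0.004,0,0,0,0,0,0],
    [0,0,0,0,0,0,0],
    [0,0,0,0,0,0,0]
  ]
}}

```text
t: 25.15
eef_pos: [0.5077, -0.2639, 0.125]
tool_rot: [0.351, -0.0, 0.936, -0.001]
contact_force: [-0.2, -0.6, -1.8]
gripper_width: 0.222
grasp_force: 98.9
```

```bash
python3 st.py
```

```text
t 25.15 pos [ 0.5077 -0.2639  0.125 ] q [ 1.5671  0.8035 -1.2764  2.2711  1.8889  0.3562  0.4514] F [-0.2088 -0.6136 -1.8061] 
gp [ 0.5097 -0.2639  0.1227] lean 41.06965458978306 yaw z -0.12615979757252785 y-axis yaw -0.03007544166388243 y tilt -0.0014613645871708128
```

Call:
{"name": "jog_arm", "arguments": {
  "deltas": [
    [0.004,0,0,0,0,0,0],
    [0.004,0,0,0,0,0,0],
    [0,0,0,0,0,0,0],
    [0,0,0.003,0,0,0,0],
    [0,0,0.003,0,0,0,0],
    [0,0,0.002,0,0,0,0],
    [0,0,0.002,0,0,0,0],
    [0,0,0.002,0,0,0,0],
    [0,0,0.002,0,0,0,0],
    [0,0,0.003,0,0,0,0]
  ]
}}

```text
t: 26.15
eef_pos: [0.5157, -0.2639, 0.1421]
tool_rot: [0.351, 0.0, 0.936, -0.001]
contact_force: [0.1, 0.5, -1.0]
gripper_width: 0.222
grasp_force: 98.9
```

Call:
{"name": "jog_arm", "arguments": {
  "deltas": [
    [0,0,0.003,0,0,0,0],
    [0,0,0.002,0,0,0,0],
    [0,0,0,0,0,0,0],
    [0,0,0,0,0,0,0]
  ]
}}

```text
t: 26.55
eef_pos: [0.5158, -0.264, 0.1471]
tool_rot: [0.351, 0.0, 0.936, -0.001]
contact_force: [-0.0, -0.6, -1.3]
gripper_width: 0.215
grasp_force: 98.9
```

```bash
python3 st.py
python3 - <<'E'
from h import *
s=shot('scene')
a=cv2.resize(s['img'][80:230,290:450,::-1],None,fx=3.4,fy=3.4,interpolation=cv2.INTER_CUBIC)
cv2.imwrite('pics/s4.png',a)
E
```

```text
t 26.55 pos [ 0.5158 -0.264   0.1471] q [ 1.5513  0.7215 -1.2582  2.249   1.7707  0.2921  0.5144] F [-0.045  -0.5685 -1.2694] 
gp [ 0.5178 -0.264   0.1448] lean 41.07839865969299 yaw z -0.15830700781629092 y-axis yaw -0.04117598853147797 y tilt -0.0017820147971902996
```

View pics/s4.png

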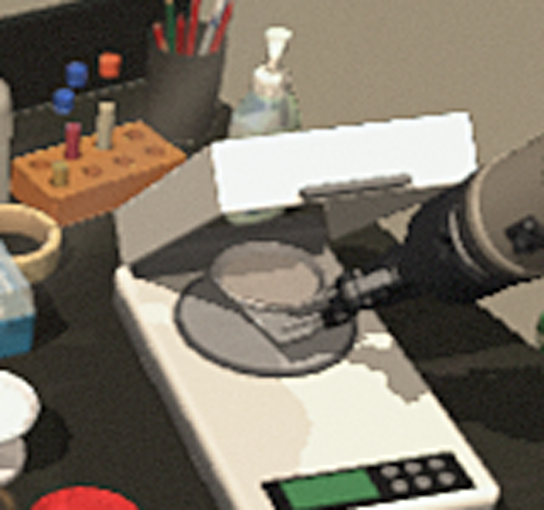

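The pan is on the blade and off the support: its rim top has risen from row 255 to 242 in the crop, and it sits level. Next I'll plan the carry.

Run:
```python
from plan import *
np.set_printoptions(precision=2,suppress=True)
C=[1.5513,.7215,-1.2582,2.249,1.7707,.2921,.5144]
k=np.array([.545,.340]);
for yf in(-13,-25):
  print('--',yf);u=rz(np.radians(yf))[:2,0];g=k-.1045*u;bk=g-.115*u
  run(C,[((.548,-.13,.147),0),((.56,-.03,.165),0),((.55,.07,.165),-10),((.51,.17,.165),-25),((.47,.26,.165),yf),((*g,.165),yf),((*g,.095),yf),((*bk,.095),yf),((*bk,.061),yf)])
```

```text
-- -13
((0.548, -0.13, 0.147), 0) [ 1.31  0.82 -1.41  2.34  1.95  0.61  0.11] err mm 0.0
((0.56, -0.03, 0.165), 0) [ 1.06  0.71 -1.41  2.35  1.92  0.71 -0.13] err mm 0.0
((0.55, 0.07, 0.165), -10) [ 0.67  0.7  -1.39  2.34  1.8   1.03 -0.46] err mm 0.0
((0.51, 0.17, 0.165), -25) [ 0.24  0.72 -1.31  2.24  1.57  1.36 -0.8 ] err mm 0.0
((0.47, 0.26, 0.165), -13) [ 0.08  0.74 -1.34  2.25  1.59  1.37 -0.78] err mm 0.0
((np.float64(0.44317832822994296), np.float64(0.36350738517893394), 0.165), -13) [-0.18  0.81 -1.29  2.1   1.53  1.49 -0.83] err mm 0.0
((np.float64(0.44317832822994296), np.float64(0.36350738517893394), 0.095), -13) [-0.25  0.93 -1.18  2.13  1.65  1.48 -0.94] err mm 0.0
((np.float64(0.3311257707796409), np.float64(0.3893767564284784), 0.095), -13) [-0.46  0.94 -1.22  2.18  1.53  1.6  -1.15] err mm 0.0
((np.float64(0.3311257707796409), np.float64(0.3893767564284784), 0.061), -13) [-0.48  1.   -1.17  2.19  1.59  1.59 -1.2 ] err mm 0.0
-- -25
((0.548, -0.13, 0.147), 0) [ 1.31  0.82 -1.41  2.34  1.95  0.61  0.11] err mm 0.0
((0.56, -0.03, 0.165), 0) [ 1.06  0.71 -1.41  2.35  1.92  0.71 -0.13] err mm 0.0
((0.55, 0.07, 0.165), -10) [ 0.67  0.7  -1.39  2.34  1.8   1.03 -0.46] err mm 0.0
((0.51, 0.17, 0.165), -25) [ 0.24  0.72 -1.31  2.24  1.57  1.36 -0.8 ] err mm 0.0
((0.47, 0.26, 0.165), -25) [-0.01  0.77 -1.29  2.17  1.48  1.48 -0.91] err mm 0.0
((np.float64(0.45029083625467015), np.float64(0.3841636083519031), 0.165), -25) [-0.28  0.86 -1.23  1.96  1.44  1.6  -0.93] err mm 0.0
((np.float64(0.45029083625467015), np.float64(0.3841636083519031), 0.095), -25) [-0.33  0.96 -1.14  1.98  1.54  1.57 -1.02] err mm 0.0
((np.float64(0.3460654407454554), np.float64(0.43276470845208354), 0.095), -25) [-0.53  0.99 -1.17  1.98  1.43  1.67 -1.19] err mm 0.0
((np.float64(0.3460654407454554), np.float64(0.43276470845208354), 0.061), -25) [-0.55  1.04 -1.13  1.98  1.48  1.66 -1.23] err mm 0.0
```

Call:
{"name": "jog_arm", "arguments": {
  "deltas": [
    [0.001,0.003,0,0,0,0,0],
    [0.0015,0.006,0,0,0,0,0],
    [0.002,0.009,0,0,0,0,0],
    [0.003,0.012,0,0,0,0,0],
    [0.003,0.013,0,0,0,0,0],
    [0.003,0.013,0,0,0,0,0],
    [0.003,0.013,0,0,0,0,0],
    [0.003,0.013,0,0,0,0,0],
    [0.003,0.013,0,0,0,0,0],
    [0.003,0.013,0,0,0,0,0]
  ]
}}

```text
t: 27.6
eef_pos: [0.5414, -0.1546, 0.1471]
tool_rot: [0.351, -0.0, 0.936, -0.0]
contact_force: [0.1, -0.2, -1.6]
gripper_width: 0.217
grasp_force: 98.8
```

```bash
python3 st.py
```

```text
t 27.6 pos [ 0.5414 -0.1546  0.1471] q [ 1.358   0.7569 -1.3667  2.325   1.9457  0.5363  0.1454] F [ 0.0581 -0.2484 -1.6346] 
gp [ 0.5434 -0.1546  0.1448] lean 41.104858215863096 yaw z -0.029044291907948175 y-axis yaw -0.002116663066871638 y tilt -0.00041005613840163803
```

Call:
{"name": "jog_arm", "arguments": {
  "deltas": [
    [0.001,0.004,0.001,0,0,0,0],
    [0.002,0.007,0.002,0,0,0,0],
    [0.003,0.01,0.002,0,0,0,0],
    [0.003,0.013,0.002,0,0,0,0],
    [0.003,0.015,0.002,0,0,0,0],
    [0.003,0.016,0.002,0,0,0,0],
    [0.002,0.017,0.002,0,0,0,0],
    [0.002,0.017,0.002,0,0,-0.01,0],
    [0.001,0.017,0.002,0,0,-0.015,0],
    [0,0.017,0.001,0,0,-0.02,0]
  ]
}}

```text
t: 28.6
eef_pos: [0.5616, -0.0221, 0.1656]
tool_rot: [0.351, 0.022, 0.936, -0.009]
contact_force: [0.6, -0.7, -1.6]
gripper_width: 0.222
grasp_force: 98.9
```

Call:
{"name": "jog_arm", "arguments": {
  "deltas": [
    [-0.001,0.015,0,0,0,-0.02,0],
    [-0.002,0.015,0,0,0,-0.025,0],
    [-0.003,0.015,0,0,0,-0.03,0],
    [-0.004,0.015,0,0,0,-0.03,0],
    [-0.005,0.015,0,0,0,-0.03,0],
    [-0.006,0.015,0,0,0,-0.03,0],
    [-0.006,0.015,0,0,0,-0.03,0],
    [-0.006,0.015,0,0,0,-0.03,0],
    [-0.006,0.015,0,0,0,-0.03,0],
    [-0.006,0.012,0,0,0,-0.02,0]
  ]
}}

```text
t: 29.6
eef_pos: [0.5161, 0.1259, 0.1655]
tool_rot: [0.346, 0.15, 0.924, -0.056]
contact_force: [-0.6, 0.9, -1.2]
gripper_width: 0.216
grasp_force: 98.8
```

```bash
python3 st.py
python3 - <<'E'
from h import *
s=shot('scene','s5f.png');t=shot('top')
import pickle;pickle.dump((s,t,bot.get_obs()),open('d5.pkl','wb'))
a=cv2.resize(s['img'][190:320,130:320,::-1],None,fx=4,fy=4,interpolation=cv2.INTER_CUBIC)
cv2.imwrite('pics/s5.png',a)
E
```

```text
t 29.6 pos [0.5161 0.1259 0.1655] q [ 0.412   0.6735 -1.3515  2.3101  1.6234  1.2419 -0.6647] F [-0.5857  0.8744 -1.1994] 
gp [0.5179 0.1253 0.1632] lean 41.089669536781315 yaw z -18.36409168790104 y-axis yaw -18.378381095464405 y tilt 0.0002174838719920802
```

View pics/s5.png

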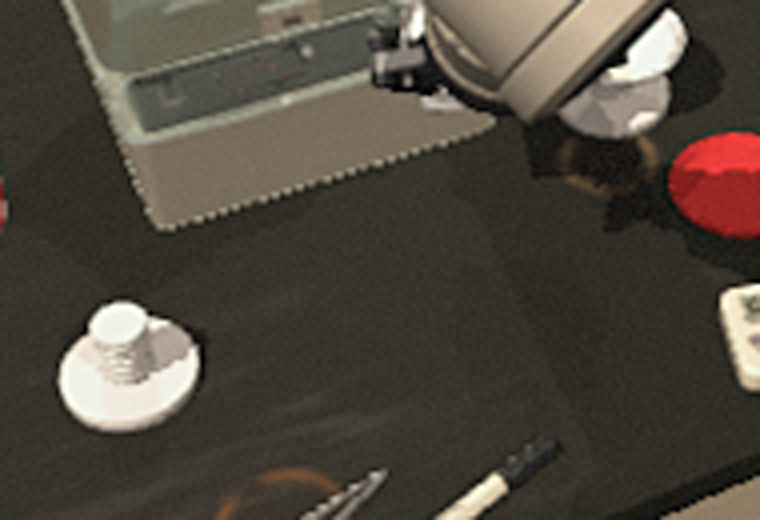

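Run:
```python
from h import *
import pickle
np.set_printoptions(precision=4,suppress=True)
s,t,o=pickle.load(open('d5.pkl','rb'))
f=lambda x,y,z:onz(s,130+(x+.5)/4-.5,190+(y+.5)/4-.5,z)
print('post top',f(120,322,.045),'foot',f(129,370,.008),'box bottom corners',f(165,230,0),f(495,125,0),f(120,75,.09))
# top image: post foot and top
im=t['img'];m=(im[:,:,:].min(2)>150).astype(np.uint8)[215:260,150:195]
k,l,st,ce=cv2.connectedComponentsWithStats(m);i=1+st[1:,4].argmax();(cx,cy),r=cv2.minEnclosingCircle(np.argwhere(l==i)[:,::-1].astype(np.float32));print(st[i],cx+150,cy+215,r,onz(t,cx+150,cy+215,.008))
# pan pale disc in top view near expected
g=o['eef_pos'];print('expected pan px top',proj(t,[.616,.093,.117]),proj(s,[.616,.093,.117]))
x,y=proj(t,[.616,.093,.117]).astype(int);print(im[y-20:y+21:5,x-20:x+21:5].mean(2).astype(int))
```

```text
post top [0.5489 0.3405 0.045 ] foot [0.5465 0.3421 0.008 ] box bottom corners [0.651  0.2892 0.    ] [ 0.6454  0.0699 -0.    ] [0.6965 0.289  0.09  ]
[  9  10  24  24 457] 170.5 236.5 12.349188804626465 [0.5463 0.3406 0.008 ]
expected pan px top [247.8157 206.0937] [248.3153 194.982 ]
[[ 65  68  58  53  68  62 183  39  41]
 [ 81  82 130  96  84  83 156  41  39]
 [ 77  79 113 250 250 250 228  42  23]
 [154 154 253 250 250 250 247 159  24]
 [110  83 252 250 251 250 248 229  22]
 [ 46  45 254 250 250 250 248 147  21]
 [ 47 174 220 252 250 251 238  17  25]
 [ 49 203 176 215 222 187  26  22  37]
 [ 49  42 171 198 212 219  41  37  25]]
```

```bash
cat > pan.py <<'E'
from h import *
def pan(t,guess,z):
    x,y=proj(t,guess).astype(int);im=t['img'].min(2)[y-30:y+31,x-30:x+31];m=(im>200).astype(np.uint8)
    m=cv2.morphologyEx(m,cv2.MORPH_OPEN,np.ones((5,5),np.uint8))
    k,l,st,ce=cv2.connectedComponentsWithStats(m);i=1+st[1:,4].argmax();e=cv2.minEnclosingCircle(np.argwhere(l==i)[:,::-1].astype(np.float32))
    (cx,cy),r=e;c=ce[i]+[x-30,y-30];print('box',st[i],'centroid',onz(t,*c,z),'encl',onz(t,cx+x-30,cy+y-30,z),'r px',r)
E
python3 - <<'E'
from pan import *
import pickle
np.set_printoptions(precision=4,suppress=True)
s,t,o=pickle.load(open('d5.pkl','rb'));print(t['K'][0][0]*.045/(1.652-.117));pan(t,[.616,.093,.117],.117)
E
```

```text
15.603499736775555
box [ 18  17  28  29 610] centroid [0.6152 0.0903 0.117 ] encl [0.6137 0.0895 0.117 ] r px 14.714917182922363
```

Call:
{"name": "jog_arm", "arguments": {
  "deltas": [
    [-0.003,0.003,0,0,0,0,0],
    [-0.006,0.006,0,0,0,-0.01,0],
    [-0.008,0.009,0,0,0,-0.015,0],
    [-0.008,0.012,0,0,0,-0.015,0],
    [-0.008,0.013,0,0,0,-0.015,0],
    [-0.006,0.015,0,0,0,-0.015,0],
    [-0.004,0.016,0,0,0,-0.015,0],
    [-0.002,0.016,0,0,0,-0.01,0],
    [-0.001,0.016,0,0,0,-0.01,0],
    [0,0.016,0,0,0,-0.01,0]
  ]
}}

```text
t: 30.7
eef_pos: [0.4701, 0.2463, 0.165]
tool_rot: [0.342, 0.203, 0.914, -0.077]
contact_force: [0.0, 0.5, -1.6]
gripper_width: 0.218
grasp_force: 98.9
```

```bash
python3 st.py
```

```text
t 30.7 pos [0.4701 0.2463 0.165 ] q [ 0.0093  0.7428 -1.2912  2.1776  1.4455  1.4852 -0.8881] F [ 0.0258  0.4876 -1.57  ] 
gp [0.4719 0.2455 0.1628] lean 41.08349837528009 yaw z -25.12789754229731 y-axis yaw -25.03013014325795 y tilt -0.0014876877436875713
```

Call:
{"name": "jog_arm", "arguments": {
  "deltas": [
    [-0.001,0.005,0,0,0,0,0],
    [-0.001,0.01,0,0,0,0,0],
    [-0.002,0.015,0,0,0,0,0],
    [-0.002,0.018,0,0,0,0,0],
    [-0.003,0.02,0,0,0,0,0],
    [-0.003,0.02,0,0,0,0,0],
    [-0.002,0.018,-0.003,0,0,0,0],
    [-0.002,0.015,-0.003,0,0,0,0],
    [-0.002,0.012,-0.003,0,0,0,0],
    [0,0.007,-0.002,0,0,0,0]
  ]
}}

```text
t: 31.7
eef_pos: [0.452, 0.3867, 0.1538]
tool_rot: [0.342, 0.202, 0.914, -0.076]
contact_force: [-0.5, -0.1, -1.1]
gripper_width: 0.219
grasp_force: 98.8
```

Call:
{"name": "jog_arm", "arguments": {
  "deltas": [
    [0,0,-0.005,0,0,0,0],
    [0,0,-0.008,0,0,0,0],
    [0,0,-0.007,0,0,0,0],
    [0,0,-0.004,0,0,0,0],
    [0,0,0,0,0,0,0]
  ]
}}

```text
t: 32.2
eef_pos: [0.4524, 0.3853, 0.1292]
tool_rot: [0.342, 0.202, 0.914, -0.077]
contact_force: [0.2, -0.4, -1.0]
gripper_width: 0.216
grasp_force: 98.8
```

```bash
python3 st.py
python3 - <<'E'
from pan import *
np.set_printoptions(precision=4,suppress=True)
t=shot('top','t6.png');o=bot.get_obs();q=o['tool_rot'];M=R.from_quat(q[[1,2,3,0]]).as_matrix();g=o['eef_pos']+.003*M[:,2]
u=np.array([M[0,2],M[1,2]]);u/=np.linalg.norm(u);z=g[2]-.059+.003+.009
e=np.r_[g[:2]+.1034*u,z];print('expect',e);pan(t,e,z)
E
```

```text
t 32.2 pos [0.4524 0.3853 0.1292] q [-0.3192  0.9001 -1.1806  1.9617  1.452   1.6092 -0.9646] F [ 0.1846 -0.4363 -1.0333] 
gp [0.4542 0.3844 0.1269] lean 41.08010186365133 yaw z -25.171372507010975 y-axis yaw -24.979098788971896 y tilt -0.0029253894460062324
expect [0.5478 0.3409 0.0805]
box [ 20  17  27  27 598] centroid [0.549  0.3343 0.0805] encl [0.5498 0.3347 0.0805] r px 14.261198043823242
```

Call:
{"name": "jog_arm", "arguments": {
  "deltas": [
    [-0.0015,0.0015,-0.002,0,0,0,0],
    [-0.0015,0.0015,-0.004,0,0,0,0],
    [0,0,-0.005,0,0,0,0],
    [0,0,-0.005,0,0,0,0],
    [0,0,-0.004,0,0,0,0],
    [0,0,-0.002,0,0,0,0],
    [0,0,-0.002,0,0,0,0],
    [0,0,-0.002,0,0,0,0],
    [0,0,-0.002,0,0,0,0],
    [0,0,-0.002,0,0,0,0]
  ]
}}

```text
t: 33.25
eef_pos: [0.4494, 0.3891, 0.1001]
tool_rot: [0.343, 0.202, 0.914, -0.076]
contact_force: [0.7, -1.2, -1.3]
gripper_width: 0.221
grasp_force: 98.8
```

Call:
{"name": "jog_arm", "arguments": {
  "deltas": [
    [0,0,-0.003,0,0,0,0],
    [0,0,-0.003,0,0,0,0],
    [0,0,-0.002,0,0,0,0],
    [0,0,0,0,0,0,0],
    [0,0,0,0,0,0,0],
    [0,0,0,0,0,0,0]
  ]
}}

```text
t: 33.85
eef_pos: [0.4493, 0.3891, 0.0921]
tool_rot: [0.342, 0.202, 0.914, -0.076]
contact_force: [-0.1, 0.9, -1.9]
gripper_width: 0.22
grasp_force: 98.8
```

```bash
python3 st.py
python3 - <<'E'
from pan import *
np.set_printoptions(precision=4,suppress=True)
t=shot('top');pan(t,[.547,.339,.054],.054)
s=shot('scene');a=cv2.resize(s['img'][220:320,110:260,::-1],None,fx=5,fy=5,interpolation=cv2.INTER_CUBIC);cv2.imwrite('pics/s6.png',a)
E
```

```text
t 33.85 pos [0.4493 0.3891 0.0921] q [-0.3527  0.9562 -1.1395  1.9682  1.4971  1.5996 -1.0182] F [-0.1003  0.9128 -1.8861] 
gp [0.4511 0.3883 0.0899] lean 41.08342595066766 yaw z -25.045378217535305 y-axis yaw -24.956474032284746 y tilt -0.0013528166544775067
box [ 17  18  27  25 531] centroid [0.5491 0.3395 0.054 ] encl [0.5471 0.3402 0.054 ] r px 13.926539421081543
```

View pics/s6.png

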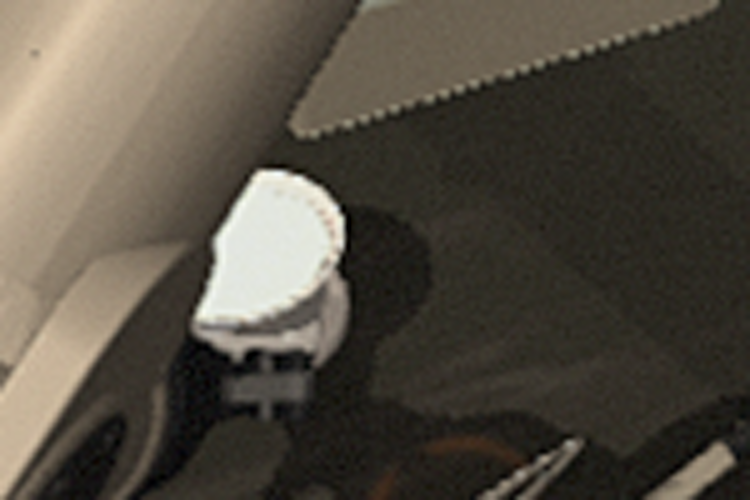

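The pan now stands on the post. Top-camera centre is about (0.548, 0.340), against the post at (0.546, 0.341). The blade is lowered underneath it, and the tool shows only the lifter's own weight. Next I'll draw the blade out.

Call:
{"name": "jog_arm", "arguments": {
  "deltas": [
    [-0.0008,-0.0018,0,0,0,0,0],
    [-0.0045,0.0021,0,0,0,0,0],
    [-0.0063,0.003,0,0,0,0,0],
    [-0.0072,0.0034,0,0,0,0,0],
    [-0.0072,0.0034,0,0,0,0,0],
    [-0.0072,0.0034,0,0,0,0,0],
    [0,0,0,0,0,0,0]
  ]
}}

```text
t: 34.65
eef_pos: [0.4146, 0.4037, 0.0921]
tool_rot: [0.342, 0.201, 0.915, -0.076]
contact_force: [0.6, 0.7, -1.8]
gripper_width: 0.219
grasp_force: 98.9
```

```bash
python3 st.py;python3 - <<'E'
from pan import *
np.set_printoptions(precision=4,suppress=True)
t=shot('top');pan(t,[.547,.339,.054],.054)
E
```

```text
t 34.65 pos [0.4146 0.4037 0.0921] q [-0.4123  0.9624 -1.1528  1.9762  1.4635  1.6309 -1.0746] F [ 0.65    0.74   -1.7782] 
gp [0.4164 0.4029 0.0898] lean 41.02630275820134 yaw z -24.902850338031968 y-axis yaw -24.81671711803878 y tilt -0.0013080164480354373
box [ 17  18  27  26 521] centroid [0.5488 0.3412 0.054 ] encl [0.5462 0.339  0.054 ] r px 13.906107902526855
```

Call:
{"name": "jog_arm", "arguments": {
  "deltas": [
    [-0.0045,0.0021,0,0,0,0,0],
    [-0.0081,0.0038,0,0,0,0,0],
    [-0.009,0.0042,0,0,0,0,0],
    [-0.009,0.0042,0,0,0,0,0],
    [-0.009,0.0042,0,0,0,0,0],
    [-0.009,0.0042,0,0,0,0,0],
    [-0.009,0.0042,0,0,0,0,0],
    [-0.009,0.0042,0,0,0,0,0],
    [-0.009,0.0042,0,0,0,0,0],
    [0,0,0,0,0,0,0]
  ]
}}

```text
t: 35.7
eef_pos: [0.339, 0.4389, 0.0921]
tool_rot: [0.342, 0.201, 0.915, -0.076]
contact_force: [0.0, -0.6, -0.8]
gripper_width: 0.222
grasp_force: 98.9
```

```bash
python3 st.py;python3 - <<'E'
from pan import *
from plan import *
np.set_printoptions(precision=4,suppress=True)
t=shot('top');pan(t,[.547,.339,.054],.054);pan(t,[.623,-.005,.054],.054)
print('worktop front edge x',onz(t,200,302,0),onz(t,140,302,0))
q=bot.get_obs()['q']
run(q,[((.345,.35,.12),-25),((.37,.28,.12),-35),((.43,.22,.1),-40),((.47,.2,.061),-40)])
E
```

```text
t 35.7 pos [0.339  0.4389 0.0921] q [-0.5585  0.9851 -1.1742  1.9624  1.3871  1.6995 -1.1928] F [ 0.0157 -0.6076 -0.7522] 
gp [0.3407 0.4381 0.0898] lean 41.01887366778203 yaw z -24.910025878271504 y-axis yaw -24.829440387867848 y tilt -0.0012234485900557424Traceback (most recent call last):
  File "<stdin>", line 4, in <module>
  File "pan.py", line 5, in pan
    k,l,st,ce=cv2.connectedComponentsWithStats(m);i=1+st[1:,4].argmax();e=cv2.minEnclosingCircle(np.argwhere(l==i)[:,::-1].astype(np.float32))
                                                      ~~~~~~~~~~~~~~~^^
ValueError: attempt to get argmax of an empty sequence
```

```bash
python3 - <<'E'
from pan import *
np.set_printoptions(precision=4,suppress=True)
t=shot('top');s=shot('scene')
for c in(t,s):
    x,y=proj(c,[.547,.340,.054]).astype(int);print(x,y);print(c['img'].min(2)[y-24:y+25:6,x-24:x+25:6])
try: pan(s,[.547,.340,.054],.054)
except Exception as e: print(e)
try: pan(t,[.623,-.005,.054],.054)
except Exception as e: print(e)
print('edge',onz(t,200,302,0))
E
python3 - <<'E'
from plan import *
np.set_printoptions(precision=2,suppress=True)
q=[-.5585,.9851,-1.1742,1.9624,1.3871,1.6995,-1.1928]
run(q,[((.345,.35,.12),-25),((.37,.28,.12),-35),((.43,.22,.1),-40),((.47,.2,.061),-40)])
E
```

```text
167 233
[[  5  24  36  38  40  45  43  33  37]
 [ 11  40  37  38  37  36  43  38  31]
 [ 42  35  38 154 234 204  76  57  32]
 [ 41  40 194 250 120 122 121 163 114]
 [ 43  43 203 139 107  98  89  79  73]
 [ 42  42 183 101 102  95  88  78  71]
 [ 40  44  45 110 171 145  81  70  62]
 [ 46  62 149 158 164 165 150 156  58]
 [ 50 157 166  50  56  55  76 137 144]]
159 267
[[124 112  96  85  67  56  83  79 102]
 [119 103  88  74  58  47  31  29  29]
 [112  96  84  70  53 201  54  31  32]
 [109  88  77  63  50 218 206 159   6]
 [ 96  89  70  58 108 219 212 193  19]
 [ 93  78  62  46 224 214 214  45  23]
 [ 89  71  62  24 217 220 122 134  21]
 [ 82  62  51 145  82 114 116 123  25]
 [ 76  63  38 198 196 194 194  21  35]]
box [ 27  22  19  24 301] centroid [0.5329 0.3313 0.054 ] encl [0.5323 0.3343 0.054 ] r px 13.200478553771973
box [ 21  15  26  28 578] centroid [ 0.6296 -0.0143  0.054 ] encl [ 0.6286 -0.0141  0.054 ] r px 14.333642959594727
edge [0.3425 0.2445 0.    ]
((0.345, 0.35, 0.12), -25) [-0.39  0.89 -1.24  2.16  1.39  1.63 -1.22] err mm 0.0
((0.37, 0.28, 0.12), -35) [-0.26  0.85 -1.24  2.2   1.34  1.62 -1.28] err mm 0.0
((0.43, 0.22, 0.1), -40) [-0.1   0.87 -1.18  2.21  1.43  1.56 -1.24] err mm 0.0
((0.47, 0.2, 0.061), -40) [-0.06  0.93 -1.1   2.19  1.55  1.52 -1.21] err mm 0.0
```

Call:
{"name": "jog_arm", "arguments": {
  "deltas": [
    [0,0,0.005,0,0,-0.088,0],
    [0,0,0.01,0,0,-0.088,0],
    [0,-0.005,0.015,0,0,-0.088,0],
    [0.001,-0.015,0,0,0,0,0],
    [0.002,-0.018,0,0,0,0,0],
    [0.002,-0.018,0,0,0,0,0],
    [0.002,-0.018,0,0,0,0,0],
    [0.003,-0.018,0,0,0,0,0],
    [0.006,-0.018,0,0,0,0,0],
    [0.012,-0.016,0,0,0,0,0]
  ]
}}

```text
t: 36.85
eef_pos: [0.3688, 0.3107, 0.1221]
tool_rot: [0.33, 0.32, 0.88, -0.121]
contact_force: [0.1, 0.4, -1.2]
gripper_width: 0.213
grasp_force: 99.0
```

Call:
{"name": "jog_arm", "arguments": {
  "deltas": [
    [0.014,-0.016,0,0,0,0,0],
    [0.016,-0.016,0,0,0,0,0],
    [0.016,-0.016,0,0,0,0,0],
    [0.016,-0.016,0,0,0,0,0],
    [0.016,-0.016,-0.005,0,0,0,0],
    [0.015,-0.016,-0.01,0,0,0,0],
    [0.01,-0.01,-0.01,0,0,0,0],
    [0,0,-0.01,0,0,0,0],
    [0,0,0,0,0,0,0]
  ]
}}

```text
t: 37.75
eef_pos: [0.4712, 0.2051, 0.086]
tool_rot: [0.329, 0.321, 0.88, -0.122]
contact_force: [-1.3, -0.6, -0.9]
gripper_width: 0.217
grasp_force: 98.9
```

```bash
python3 st.py
```

```text
t 37.75 pos [0.4712 0.2051 0.086 ] q [-0.0572  0.8912 -1.1502  2.1575  1.4547  1.5566 -1.1539] F [-1.3015 -0.6003 -0.9276] 
gp [0.4727 0.2038 0.0837] lean 41.04859010849947 yaw z -40.36572291583103 y-axis yaw -40.154837983438405 y tilt -0.0032049888668929938
```

Call:
{"name": "jog_arm", "arguments": {
  "deltas": [
    [0,0,-0.008,0,0,0,0],
    [0,0,-0.008,0,0,0,0],
    [0,0,-0.005,0,0,0,0],
    [0,0,-0.002,0,0,0,0],
    [0,0,-0.001,0,0,0,0],
    [0,0,-0.001,0,0,0,0],
    [0,0,0,0,0,0,0],
    [0,0,0,0,0,0,0]
  ]
}}

```text
t: 38.55
eef_pos: [0.4716, 0.2059, 0.0622]
tool_rot: [0.329, 0.321, 0.88, -0.121]
contact_force: [0.4, 0.2, -0.8]
gripper_width: 0.22
grasp_force: 98.9
```

```bash
python3 st.py
```

```text
t 38.55 pos [0.4716 0.2059 0.0622] q [-0.0794  0.9334 -1.1165  2.16    1.4944  1.5532 -1.1906] F [ 0.4413  0.2163 -0.7982] 
gp [0.4731 0.2046 0.06  ] lean 41.088761960160774 yaw z -40.16667514068996 y-axis yaw -40.08892782946519 y tilt -0.0011832701291301095
```

Call:
{"name": "jog_arm", "arguments": {
  "deltas": [
    [0,0,-0.001,0,0,0,0],
    [0,0,0,0,0,0,0.3],
    [0,0,0,0,0,0,0.6],
    [0,0,0,0,0,0,1],
    [0,0,0,0,0,0,1],
    [-0.003,0.002,0.01,0,0,0,1],
    [-0.006,0.005,0.02,0,0,0,1],
    [-0.006,0.005,0.03,0,0,0,1],
    [0,0,0.04,0,0,0,1],
    [0,0,0.04,0,0,0,1]
  ]
}}

```text
t: 39.55
eef_pos: [0.4557, 0.2183, 0.2028]
tool_rot: [0.329, 0.32, 0.88, -0.121]
contact_force: [0.3, 0.7, -0.2]
gripper_width: 1.002
grasp_force: 0.0
```

Call:
{"name": "jog_arm", "arguments": {
  "deltas": [
    [0,-0.02,0.03,0,0,0,1],
    [0,-0.03,0.03,0,0,0,1],
    [0,-0.03,0.02,0,0,0,1],
    [0,0,0,0,0,0,1],
    [0,0,0,0,0,0,1]
  ]
}}

```text
t: 40.05
eef_pos: [0.4564, 0.1372, 0.2822]
tool_rot: [0.331, 0.321, 0.879, -0.121]
contact_force: [-0.7, 0.5, -0.6]
gripper_width: 0.996
grasp_force: 0.0
```

```bash
python3 st.py
python3 - <<'E'
from pan import *
np.set_printoptions(precision=4,suppress=True)
t=shot('top');s=shot('scene')
for c in(t,s):
  for g in([.547,.340,.054],[.627,-.01,.054]):
    try: pan(c,g,.054)
    except Exception as e: print('hidden')
x,y=[int(v) for v in proj(s,[.547,.15,.003])];print('lifter px',x,y)
im=s['img'].min(2)[y-28:y+28,x-32:x+32];m=(im>120).astype(np.uint8);k,l,st,ce=cv2.connectedComponentsWithStats(m);i=1+st[1:,4].argmax()
b=cv2.boxPoints(cv2.minAreaRect(np.argwhere(l==i)[:,::-1].astype(np.float32)))+[x-32,y-28]
print(st[i],[onz(s,*p,.003)[:2] for p in b])
u=np.array([np.cos(np.radians(-40)),np.sin(np.radians(-40))]);n=np.array([-u[1],u[0]]);og=np.array([.473,.2046])+.098*u
print('expected corners',[og+x*u+y*n for x in(-.06,.045) for y in(-.036,.036)])
E
```

```text
t 40.05 pos [0.4564 0.1372 0.2822] q [ 0.3341  0.3746 -1.3883  2.1548  1.1061  1.3741 -0.7095] F [-0.6717  0.477  -0.5509] 
gp [0.458  0.1359 0.28  ] lean 41.259727416745925 yaw z -40.21289797930358 y-axis yaw -40.19037378319643 y tilt -0.00034487626165077834
box [ 19  18  26  27 571] centroid [0.5456 0.3379 0.054 ] encl [0.5455 0.3381 0.054 ] r px 13.901538848876953
box [ 19  16  26  28 568] centroid [ 0.6294 -0.0142  0.054 ] encl [ 0.628  -0.0139  0.054 ] r px 14.117968559265137
box [ 12  17  35  30 821] centroid [0.5451 0.3432 0.054 ] encl [0.5455 0.3429 0.054 ] r px 18.794015884399414
box [ 16  21  29  20 488] centroid [ 0.6278 -0.0107  0.054 ] encl [ 0.6289 -0.0105  0.054 ] r px 15.041708946228027
lifter px 240 254
[ 17  13  37  34 455] [array([0.54  , 0.1964]), array([0.6225, 0.1355]), array([0.5611, 0.0874]), array([0.484 , 0.1502])]
expected corners [array([0.479 , 0.1526]), array([0.5253, 0.2078]), array([0.5594, 0.0851]), array([0.6057, 0.1403])]
```

The pan is centred on the post (0.5455, 0.338 to 0.343, against the post at 0.546, 0.341). The other pan hasn't moved, and the lifter lies flat with the gripper clear of it. Handing in.

```bash
python3 -c "
from station import bot
print(bot.hand_in())"
```

```text
the job is handed in; nothing more can be done
None
```

I handed the job in at about 40 s of the 64 s limit. In the last camera check the hot pan stood within about 3 mm of the empty post's centre, the other pan was still on its post, and the lifter lay on the worktop with the gripper clear. `hand_in()` returned no verdict.

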